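Jack up the slit lamp and hold it for a foot change

TASK

A foot under the slit lamp has to be changed, so set the small blue jack flat on the table with its saddle centred under the yellow mark on the lamp's lift lug, and let go of it. Then pump the handle: press it fully down once to try the lift, let it come all the way back up so that the lamp settles, then press it fully down again and finish while still holding it down, with the lamp carried on the jack alone. Do not push the lamp itself, and leave everything else on the table where it is.

Things in the scene. Friction and masses are not known exactly. Their poses are not given: they have to be found in the camera images.
- slit_lamp: Cream and black slit lamp, 400 mm tall, fixed on a black bench plate 250 x 280 mm; origin at the plate's centre on the table. Its x axis points from the lift lug into the lamp, level; lamp and plate begin 120 mm before the origin (65 mm past the lift mark). It is hinged at the other side, so that the lug end can be lifted.
- lift_mark (a point): Yellow disc (32 mm across, black centre) on the steel lift lug; the point is its centre on the lug's top face. The lug is a flat bar 44 mm wide (y), 8 mm thick, sticking out of the lamp along the lamp's -x to 23 mm beyond the mark; underside 58 mm above the table, free space below. Axes as slit_lamp while the lamp is down.
- lamp_base (a joint): Tilt of the slit lamp about its hinge, rad: 0 down on its plate, grows as the lug is lifted (the mark rises 3.1 mm per 0.01 rad, to about 0.065 when jacked up). Weighs about 24 N at the lug.
- jack_grip (a point): Where to grasp the jack: in its blue block, 52 mm above the jack's underside. The block is 50 mm long (jack x), 34 mm wide (jack y), top 20 mm above this point; grasp from above across the width. The jack's x points from handle end to saddle end. Loose, about 0.83 kg; base plate 220 x 80 x 10 mm, from 145 mm behind this point to 75 mm ahead.
- saddle_top (a point): Centre of the top face of the jack's round steel saddle (36 mm across), 50 mm ahead of the grip point along the jack's x. 46 mm above the table with the handle up, 78 mm with the handle fully down: it rises 46 mm per rad of handle.
- jack_saddle: The saddle with its ram; origin under the saddle on the jack's axis, level with the jack's underside when the handle is up.
- jack: The whole jack: steel base plate, blue block, saddle and handle. Origin at the centre of the base plate's underside; z up.
- jack_handle (a joint): Handle angle, rad: 0 up (handle slants up 0.68 rad away from the block towards the jack's -x), 0.70 fully down at its stop (about level). A spring returns it when let go. Pressing at the pad takes about 3 N at first, up to about 15 N with the lamp lifted.
- handle_pad (a point): Centre of the top face of the black pad (60 x 50 x 10 mm) at the handle's end. It swings about a cross axle 15 mm behind the grip point (jack x), 45 mm above the table; pad centre 125 mm from the axle, this point 5 mm above it. Handle up: 128 mm above the table, 109 mm behind the grip point; fully down: 48 mm above, 140 mm behind.
- cleaner: white spray-cleaner bottle, a bystander to leave alone; origin at its underside
- spare_foot: black rubber foot with stud, a bystander to leave alone; origin at its underside
- screwdriver: screwdriver, a bystander to leave alone; origin at its underside
- occluder: black eye-occluder paddle, a bystander to leave alone; origin at its underside
- wipes_tub: white wipes tub with green cap, a bystander to leave alone; origin at its underside
- pen_cup: grey cup, a bystander to leave alone; origin at its underside
Not all that is in view belongs to the job. Of the things that look like the jack, the largest one is meant.

How it is judged:
By the outcome, as a careful person would: the job done as asked, in the order asked, and still so for the second after the job is handed in, while the arm keeps its last pose, push and grip.
It also fails if it takes over 64 s, if anything falls off the work surface, if the arm or the gripper's body presses on something with over 40 N, if the wrist force passes 120 N, or if a joint passes its speed limit or range.

ROBOT

A 6-joint arm with a two-finger parallel gripper is mounted at the origin on the work surface. World frame = base frame: x ahead of the robot, y to its left, z up, the work surface at z = 0. Lengths are in mm, angles in rad, forces in N, time in s.
With the tool pointing down it reaches from about 350 to 800 mm from the base axis. Payload 7.3 kg.
Tool frame: the origin (TCP) lies between the finger pads; the fingertips stand 19 mm ahead of it and the grasp point (between the pads) is the TCP; z points along the fingers, y is the direction in which the jaws open and shut (so a half turn about z gives the same grasp; the last joint's range is limited). The gripper opens to 85 mm and grips with 20 to 120 N. Pads are 22 mm wide; open, the fingers measure 114 mm over their backs; the gripper's body (76 mm by 85 mm) begins 54 mm behind the grasp point. The pads swing forward as they close: fully open they stand 13 mm farther back than shut.
Start: joints at [-0.146, 0.342, 1.524, -0, 1.275, -0.146], TCP at [525.017, 0.02, 250.322] pointing down, gripper open.
Joint ranges: [-2.53, 2.53], [-0.77, 2.02], [0.04, 2.7], [-1, 4.14], [0.28, 2.66], [-3.11, 3.11]. Speed limits (rad/s): [2.57, 2.57, 3.14, 3.14, 3.14, 3.14].

INTERFACE

Orientations are given as a rotation vector (axis times angle).
In Python, from rig import manip gives the robot as it stands.
- The arm moves only by the tool send_rows, never from a script. Its argument "steps" is a list of rows, each an object of numbers: "tx", "ty", "tz": the shift along the tool's x, y, z in units of 0.1 m (1.0 is 0.1 m); "spin": the turn about the tool's z in units of 90 degrees (1.0 is 90 degrees); "fingers": the closure, from 0 (fully open) to 1 (shut). In form: [{"tx": .., "ty": .., "tz": .., "spin": .., "fingers": ..}, ...]. A call has 1 to 20 rows; each row shifts and turns the commanded pose from where the row before left it, along the tool's axes as they then stand; what a row does not reach is not made up. A row lasts 1/12 s, in which the tool goes at most 41.7 mm and 7.16 degrees, less where a joint would pass 70% of its speed; a pose out of reach is approached as far as the arm can. A call with a number of a shift or a turn outside -1 to 1 is refused whole. A call with a gripper value outside its range is refused whole. The fingers move at their own pace and stop on an object; "squeeze" is the grip in N (left out, the last holds). Time passes only in rows, so rows that do not move let the fingers close. It gives the time, the measured TCP pose, the force and the opening at its end, in the units of the state.
- manip.sense(): the state, without advancing time (a new reading comes with each control period).
- manip.capture(name): name is "scene" or "side" or "wrist"; returns a dict with "color" (420x560x3 uint8, red, green, blue), "fov_y" (degrees; the focal length in pixels is half the picture's height over the tangent of half this angle, whatever the lens; pixels are square), "cx", "cy" (the principal point, pixels), "R" (3x3) and "t" (3): a world point X has camera coordinates R X + t; the wrist camera has in their place "tool_from_camera" (4x4, takes a point from camera to tool coordinates, whose origin is the TCP and whose axes are the flange's). Camera axes: x right, y down, z forward; pixel columns grow to the right and rows downward; lengths in mm; the calibration is good to about 2 mm. A picture is of the moment at which its call begins: read the wrist's pose just before it. There is no depth.
- manip.job_done(): hands the job in, once; it reports no verdict.
The state is a dict: "t": time; "joints": joint angles; "qd": joint speeds; "joint_efforts": joint torques, N m; "ee_pos": TCP position; "orientation": TCP orientation; "contact_force": force on the tool from outside, world axes, zero at the start; "torque": the same for the moment, N m; "opening": finger opening in mm.
Only numpy, scipy, OpenCV 4.12 (cv2) and the standard library are available. Lean on these libraries where they do the work, as an engineer would, in place of code of your own. Each camera call takes 0.05 s, during which the arm holds its last target.

## Working session

There is one attempt and no reset: what is moved stays moved. The work goes in short steps, Python scripts to look and compute and a tool call to move; the robot and the scene stay as the last step left them, time stands still between calls to the robot, and variables do not carry over. Pictures are saved under pics/ and viewed, and the job is handed in when it is done.

Besides the shell and the picture viewer there is one more tool, called in YAML: its name, and indented under it one key for each argument. send_rows: Moves the arm, as the interface text tells. Its arguments: {"type":"object","properties":{"steps":{"type":"array","items":{"type":"object","properties":{"tx":{"type":"number","minimum":-1,"maximum":1},"ty":{"type":"number","minimum":-1,"maximum":1},"tz":{"type":"number","minimum":-1,"maximum":1},"spin":{"type":"number","minimum":-1,"maximum":1},"fingers":{"type":"number"}}}},"squeeze":{"type":"number"}},"required":["steps"]}

```bash
mkdir -p pics; ls
python3 - <<'E'
from rig import manip
import cv2,numpy as np
s=manip.sense();print(s)
for n in ("scene","side","wrist"):
    c=manip.capture(n)
    cv2.imwrite(f"pics/{n}0.png",c["color"][:,:,::-1])
    np.save(f"pics/{n}0.npy",c,allow_pickle=True)
    print(n,{k:v for k,v in c.items() if k!="color"})
E
```

```text
pics
{'t': 0.0, 'joints': array([-1.45999262e-01,  3.42708953e-01,  1.52504994e+00,  1.82679817e-05,
        1.27538272e+00, -1.45992350e-01]), 'qd': array([ 3.79910856e-04, -7.40046732e-05,  4.80942261e-04,  3.96212866e-04,
        6.29115906e-04, -9.16532325e-04]), 'joint_efforts': array([ 5.72253757e-04, -4.33677435e+01, -2.46005630e+01, -7.37992127e-05,
        7.83137977e-03, -1.18290802e-05]), 'ee_pos': array([5.24618860e+02, 8.38932334e-02, 2.49621589e+02]), 'orientation': array([-2.22056855e+00, -2.22054136e+00,  1.42928131e-03]), 'contact_force': array([-0.37470306, -0.64079482,  0.52180326]), 'torque': array([-0.01564714,  0.03481456,  0.04231899]), 'opening': 85.06459808269503}
scene {'fov_y': 51.38650737554303, 'cx': 274.5814215299771, 'cy': 204.69037409392632, 'R': array([[-0.3928107 ,  0.91961046,  0.0040436 ],
       [ 0.74792033,  0.32202569, -0.58044348],
       [-0.53508404, -0.22498012, -0.8142905 ]]), 't': array([ 123.21357947, -349.70998452, 1784.75524007])}
side {'fov_y': 47.45034221982696, 'cx': 284.5740839421552, 'cy': 214.53424584032408, 'R': array([[ 0.69696488, -0.71704819, -0.00904721],
       [-0.43718651, -0.41487349, -0.79796487],
       [ 0.56842582,  0.56010881, -0.60263605]]), 't': array([-308.77534088,  348.93925203, 1153.30364837])}
wrist {'fov_y': 64.1966005984354, 'cx': 278.94180173766927, 'cy': 212.88446623532013, 'tool_from_camera': array([[ 3.78446960e-04, -9.52464139e-01, -3.04650489e-01,
         7.92892142e+01],
       [ 9.99999551e-01,  6.25033003e-04, -7.11880463e-04,
        -1.42119550e-01],
       [ 8.68457222e-04, -3.04650083e-01,  9.52463948e-01,
        -1.23214997e+02],
       [ 0.00000000e+00,  0.00000000e+00,  0.00000000e+00,
         1.00000000e+00]])}
```

View pics/scene0.png

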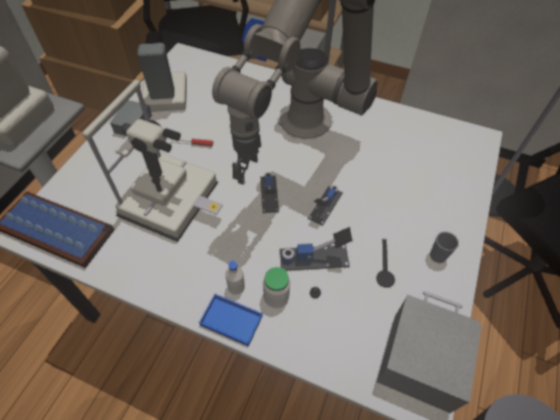

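View pics/side0.png

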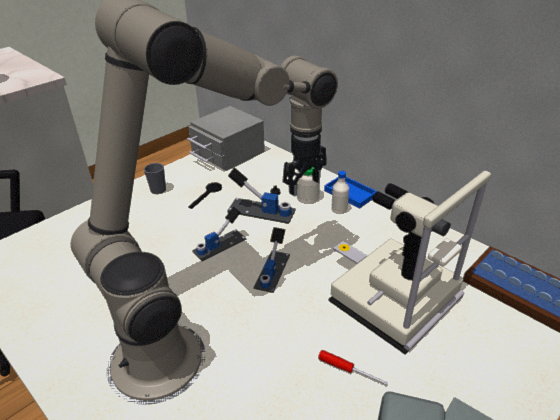

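View pics/wrist0.png

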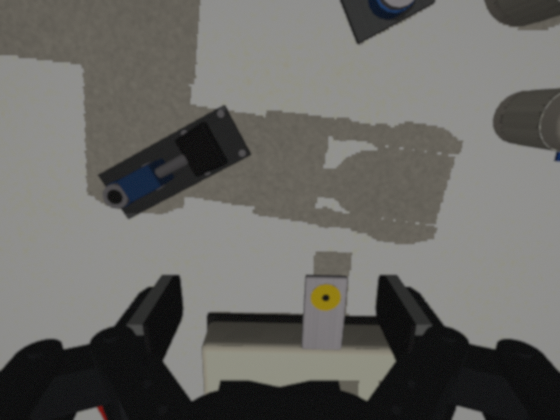

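Run:
```python
import cv2,numpy as np
a=cv2.imread("pics/scene0.png");b=cv2.imread("pics/side0.png")
cv2.imwrite("pics/c1.png",cv2.resize(a[220:300,250:370],None,fx=6,fy=6,interpolation=cv2.INTER_CUBIC))
cv2.imwrite("pics/c2.png",cv2.resize(b[160:230,220:310],None,fx=8,fy=8,interpolation=cv2.INTER_CUBIC))
cv2.imwrite("pics/c3.png",cv2.resize(a[160:240,110:230],None,fx=6,fy=6,interpolation=cv2.INTER_CUBIC))
cv2.imwrite("pics/c4.png",cv2.resize(b[230:350,320:470],None,fx=5,fy=5,interpolation=cv2.INTER_CUBIC))
```

```text
(no output)
```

View pics/c1.png

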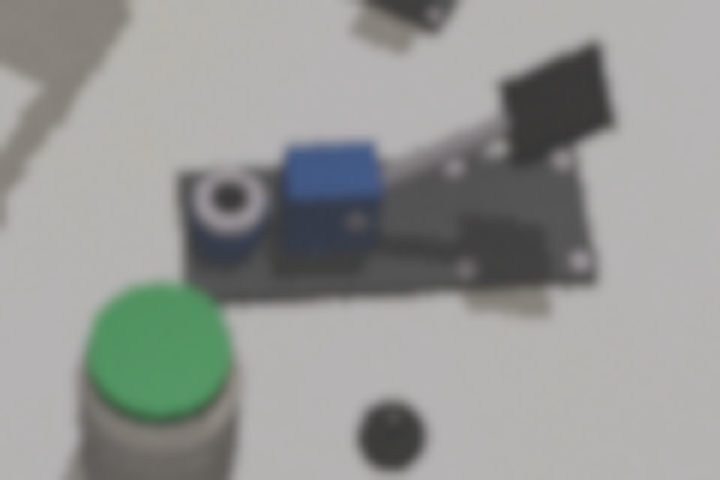

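View pics/c2.png

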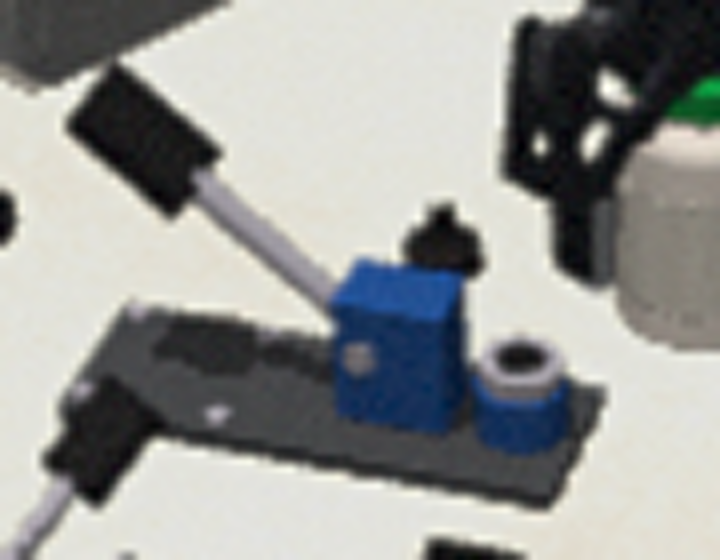

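View pics/c3.png

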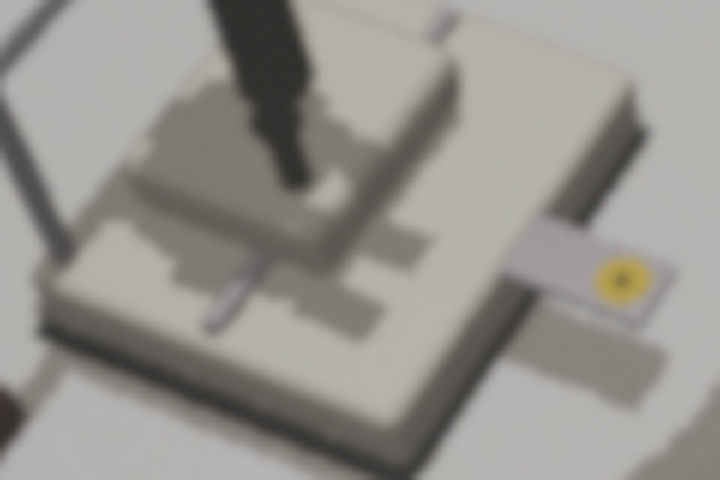

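View pics/c4.png

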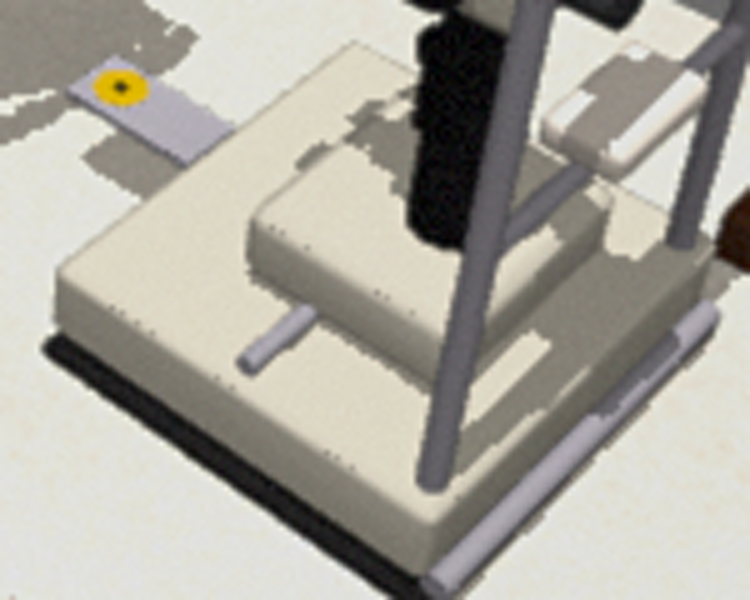

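```bash
cat > h.py <<'E'
import numpy as np, cv2
from scipy.spatial.transform import Rotation as Ro
def load(n): return np.load(f"pics/{n}.npy",allow_pickle=True).item()
def cam(c,pos=None,rv=None):
    f=210/np.tan(np.radians(c["fov_y"])/2)
    if "R" in c: R,t=c["R"],c["t"]
    else:
        T=np.eye(4);T[:3,:3]=Ro.from_rotvec(rv).as_matrix();T[:3,3]=pos
        W=T@c["tool_from_camera"];R=W[:3,:3].T;t=-R@W[:3,3]
    return f,c["cx"],c["cy"],R,t
def onz(K,uv,z):
    f,cx,cy,R,t=K
    d=R.T@np.array([(uv[0]-cx)/f,(uv[1]-cy)/f,1]);o=-R.T@t
    return o+d*(z-o[2])/d[2]
def proj(K,X):
    f,cx,cy,R,t=K
    p=R@np.asarray(X,float)+t
    return np.array([cx+f*p[0]/p[2],cy+f*p[1]/p[2]])
E
python3 - <<'E'
from h import *
np.set_printoptions(precision=1,suppress=True)
S=cam(load("scene0"));D=cam(load("side0"))
W=cam(load("wrist0"),[524.6,.08,249.6],[-2.22056855e+00, -2.22054136e+00,  1.42928131e-03])
s=lambda u,v:((u+.5)/6-.5,(v+.5)/6-.5)
c1=lambda u,v:np.add(s(u,v),(250,220)); c3=lambda u,v:np.add(s(u,v),(110,160))
c2=lambda u,v:((u+.5)/8-.5+220,(v+.5)/8-.5+160)
c4=lambda u,v:((u+.5)/5-.5+320,(v+.5)/5-.5+230)
print("saddle",onz(S,c1(229,198),46),onz(D,c2(520,358),46))
print("blocktop",onz(S,c1(333,172),72),onz(D,c2(402,287),72))
print("pad",onz(S,c1(557,103),128),onz(D,c2(143,138),128))
print("base corners S",[onz(S,c1(*p),10) for p in((180,172),(190,303),(597,285),(577,158))])
print("base corners D",[onz(D,c2(*p),10) for p in((605,392),(550,508),(60,425),(128,303))])
print("mark",onz(S,c3(622,280),66),onz(D,c4(120,87),66),onz(W,(325,297.5),66))
print("lug tip corners S",[onz(S,c3(*p),66) for p in((677,267),(640,327))],"W",[onz(W,p,66) for p in((305,275),(347,276),(303,346),(343,350))])
print("lug D",[onz(D,c4(*p),66) for p in((112,55),(68,92),(235,132),(188,165))])
print("plate front D bottom",onz(D,c4(45,347),0),onz(D,c4(425,600),0))
print("plate front S",onz(S,c3(410,475),0),onz(S,c3(648,135),0+12))
print("W plate front",onz(W,(208,315),12),onz(W,(392,318),12))
E
```

```text
saddle [627.5 178.8  46. ] [624.5 175.9  46. ]
blocktop [605.9 227.2  72. ] [601.3 220.8  72. ]
pad [555.9 324.3 128. ] [547.7 315.3 128. ]
base corners S [array([604. , 141.7,  10. ]), array([674.7, 177. ,  10. ]), array([580.1, 370.4,  10. ]), array([510.5, 337.1,  10. ])]
base corners D [array([667.2, 167.6,  10. ]), array([593.6, 129.3,  10. ]), array([492.7, 317.6,  10. ]), array([571.3, 364.3,  10. ])]
mark [ 573.4 -110.8   66. ] [ 571.3 -113.    66. ] [ 572.2 -111.6   66. ]
lug tip corners S [array([553.5, -86.9,  66. ]), array([597.4, -87. ,  66. ])] W [array([550.6, -85.4,  66. ]), array([593.6, -86.4,  66. ]), array([ 550.5, -172.7,   66. ]), array([ 594.9, -177.9,   66. ])]
lug D [array([590.4, -91.8,  66. ]), array([547.3, -94.2,  66. ]), array([ 585.6, -183.9,   66. ]), array([ 545.6, -181.4,   66. ])]
plate front D bottom [ 436.2 -174.1    0. ] [ 436.8 -415.5    0. ]
plate front S [ 698.9 -185.3    0. ] [ 440.7 -169.8   12. ]
W plate front [ 434.9 -170.6   12. ] [ 665.9 -174.5   12. ]
```

Run:
```python
from h import *
np.set_printoptions(precision=0,suppress=True)
S=cam(load("scene0"));D=cam(load("side0"))
W=cam(load("wrist0"),[524.6,.08,249.6],[-2.22056855e+00, -2.22054136e+00,  1.42928131e-03])
print("A",[onz(W,p,8) for p in((100,178),(225,107),(250,155),(125,217))],[onz(S,p,8) for p in((262,212),(279,209),(275,175),(262,176))])
a=cv2.imread("pics/scene0.png")
cv2.imwrite("pics/c5.png",cv2.resize(a[165:245,220:350],None,fx=6,fy=6,interpolation=cv2.INTER_CUBIC))
cv2.imwrite("pics/c6.png",cv2.resize(a[90:200,80:200],None,fx=5,fy=5,interpolation=cv2.INTER_CUBIC))
```

```text
A [array([325.,   3.,   8.]), array([468.,  78.,   8.]), array([492.,  29.,   8.]), array([347., -42.,   8.])] [array([495.,  30.,   8.]), array([460.,  79.,   8.]), array([325.,   7.,   8.]), array([348., -35.,   8.])]
```

View pics/c5.png

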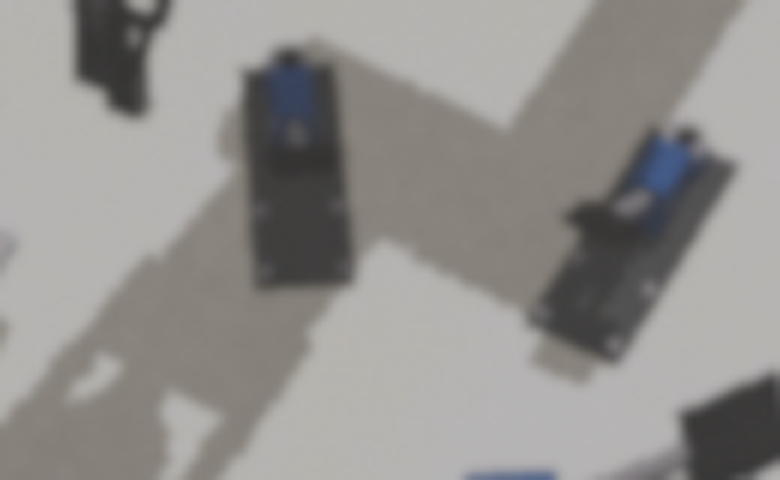

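View pics/c6.png

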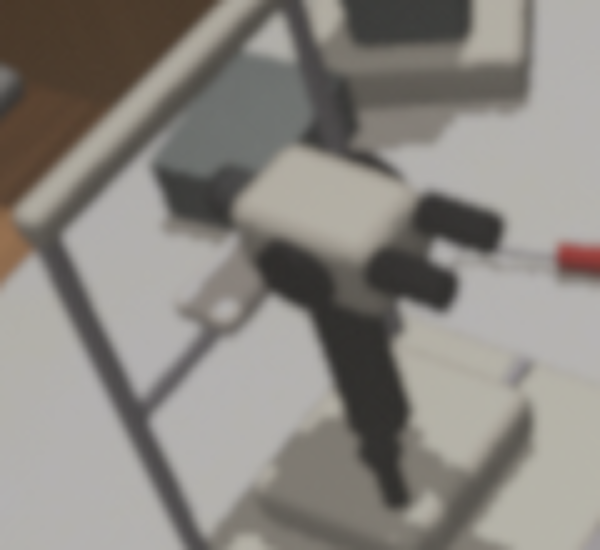

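Run:
```python
from h import *
np.set_printoptions(precision=0,suppress=True)
S=cam(load("scene0"));D=cam(load("side0"))
from scipy.optimize import least_squares
for a,b in(((171,148),(374,190)),((180,136),(388,205))):
    r=least_squares(lambda X:np.r_[proj(S,X)-a,proj(D,X)-b],[550,-180,330]);print(r.x,r.fun)
p=[(650,125),(740,165),(615,360),(530,320)]
print([onz(S,((u/6+220),(v/6+165)),8) for u,v in p])
print("tub,cleaner",onz(S,(277,278),90),onz(S,(235,275),60))
```

```text
[ 570. -204.  307.] [ 5. -1.  5.  0.]
[ 532. -241.  300.] [-8.  1. -6. -0.]
[array([295., 203.,   8.]), array([303., 262.,   8.]), array([462., 240.,   8.]), array([456., 186.,   8.])]
tub,cleaner [741. 190.  90.] [768.  65.  60.]
```

send_rows:
  steps:
    - {"tx":0.37,"ty":0.13,"fingers":0}
    - {"tx":0.37,"ty":0.13}
    - {"tx":0.37,"ty":0.13}
    - {"tx":0.37,"ty":0.13}
    - {"tx":0.37,"ty":0.13}
    - {"tx":0.37,"ty":0.13,"spin":-0.07}
    - {"spin":-0.07}
    - {"spin":-0.07}
    - {"spin":-0.074}
    - {}

```text
invalid input at $.steps[0]: expected keys tx, ty, tz, spin, fingers
```

```bash
cat > snap.py <<'E'
import sys
from rig import manip
import cv2,numpy as np
names=sys.argv[2:];tag=sys.argv[1]
for n in names:
    s=manip.sense();c=manip.capture(n)
    c["pos"]=s["ee_pos"];c["rv"]=s["orientation"]
    cv2.imwrite(f"pics/{n}{tag}.png",c["color"][:,:,::-1]);np.save(f"pics/{n}{tag}.npy",c,allow_pickle=True)
print(s["t"],s["ee_pos"].round(1),s["orientation"].round(4),s["contact_force"].round(1),s["opening"].round(1))
E
python3 snap.py 1 wrist
```

```text
Traceback (most recent call last):
  File "snap.py", line 9, in <module>
    print(s["t"],s["ee_pos"].round(1),s["orientation"].round(4),s["contact_force"].round(1),s["opening"].round(1))
                                                                                            ^^^^^^^^^^^^^^^^^^
AttributeError: 'float' object has no attribute 'round'
```

View pics/wrist1.png

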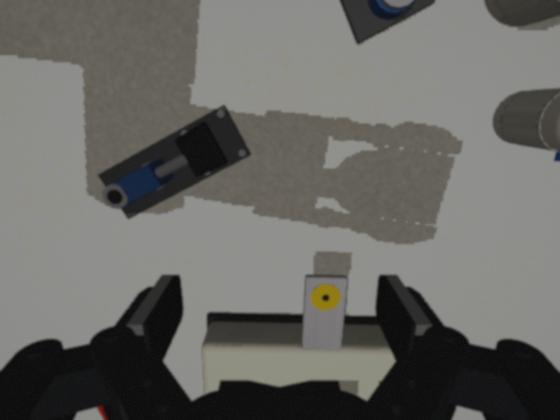

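All keys are needed in each row.

send_rows:
  steps:
    - {"tx":0.37,"ty":0.13,"tz":0,"spin":0,"fingers":0}
    - {"tx":0.37,"ty":0.13,"tz":0,"spin":0,"fingers":0}
    - {"tx":0.37,"ty":0.13,"tz":0,"spin":0,"fingers":0}
    - {"tx":0.37,"ty":0.13,"tz":0,"spin":0,"fingers":0}
    - {"tx":0.37,"ty":0.13,"tz":0,"spin":0,"fingers":0}
    - {"tx":0.37,"ty":0.13,"tz":0,"spin":0,"fingers":0}
    - {"tx":0,"ty":0,"tz":0,"spin":-0.07,"fingers":0}
    - {"tx":0,"ty":0,"tz":0,"spin":-0.07,"fingers":0}
    - {"tx":0,"ty":0,"tz":0,"spin":-0.07,"fingers":0}
    - {"tx":0,"ty":0,"tz":0,"spin":-0.074,"fingers":0}
    - {"tx":0,"ty":0,"tz":0,"spin":0,"fingers":0}
    - {"tx":0,"ty":0,"tz":0,"spin":0,"fingers":0}

```text
t: 1.2
ee_pos: [602.9, 222.0, 250.0]
orientation: [-1.679, -2.655, 0.001]
contact_force: [0.2, 0.9, -0.0]
opening: 85.5
```

```bash
sed -i 's/s\["opening"\].round(1)/s["opening"]/' snap.py; python3 snap.py 1 wrist scene
```

```text
1.25 [603.  222.  250.1] [-1.6798e+00 -2.6545e+00  3.0000e-04] [ 0.4  0.2 -0.1] 85.4858062228779
```

View pics/wrist1.png

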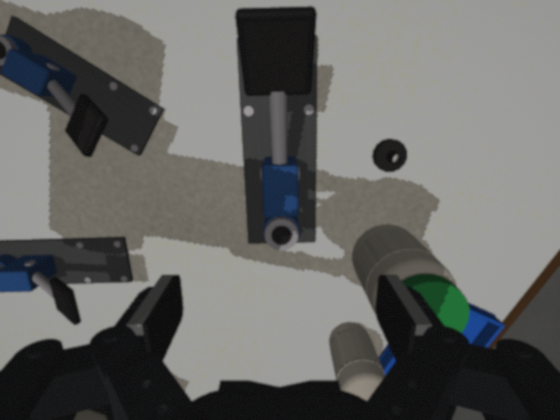

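View pics/scene1.png

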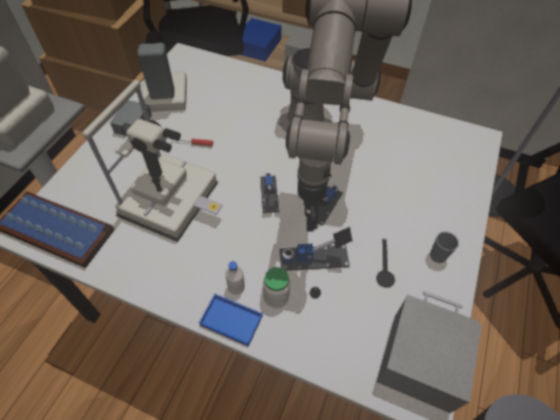

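Run:
```python
import cv2
a=cv2.imread("pics/wrist1.png")
cv2.imwrite("pics/c7.png",cv2.resize(a[140:260,220:340],None,fx=5,fy=5,interpolation=cv2.INTER_CUBIC))
```

```text
(no output)
```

View pics/c7.png

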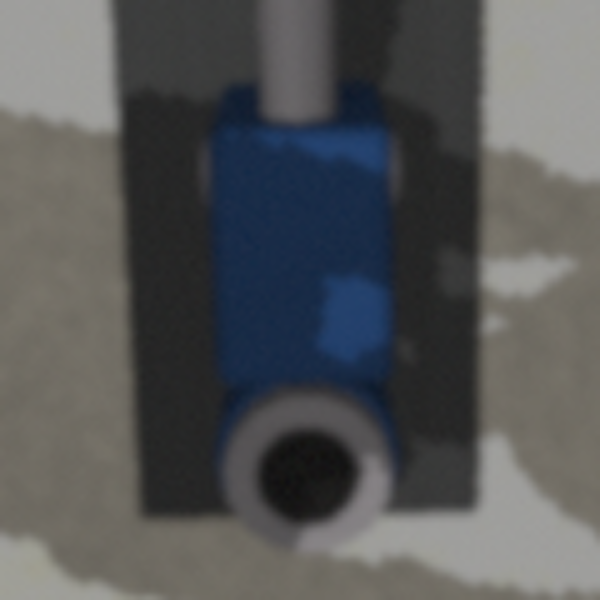

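Run:
```python
from h import *
np.set_printoptions(precision=1,suppress=True)
c=load("wrist1");W=cam(c,c["pos"],c["rv"])
q=lambda u,v:((u+.5)/5-.5+220,(v+.5)/5-.5+140)
B=[onz(W,q(*p),72) for p in((212,125),(390,125),(395,380),(220,380))]
print(B,np.mean(B,0)); s=onz(W,q(308,468),46);print(s)
print([onz(W,p,10) for p in (q(143,515),q(478,508),(238.5,38),(317,38))])
m=np.mean(B,0);f=lambda a:np.degrees(np.arctan2(a[1],a[0]));print(f(s-m),np.linalg.norm((s-m)[:2]),f(B[3]-B[0]),f(B[2]-B[1]),f(B[1]-B[0]))
T=Ro.from_rotvec(c["rv"]).as_matrix();print(T,f(T[:,1]),T.T@(m-c["pos"]))
```

```text
[array([576.9, 241.5,  72. ]), array([605.9, 255.3,  72. ]), array([628.3, 212.3,  72. ]), array([598.4, 198. ,  72. ])] [602.4 226.8  72. ]
[625.6 180.   46. ]
[array([601.9, 140.3,  10. ]), array([672. , 175.6,  10. ]), array([506.3, 333.8,  10. ]), array([575.5, 366.6,  10. ])]
-63.58876243281205 52.17153356906549 -63.70385638087345 -62.5222591142365 25.395670765774263
[[-0.4  0.9 -0. ]
 [ 0.9  0.4 -0. ]
 [ 0.  -0.  -1. ]] 25.365822180171207 [  4.5   1.6 178. ]
```

send_rows:
  steps:
    - {"tx":0.034,"ty":0.016,"tz":0.3,"spin":-0.011,"fingers":0}
    - {"tx":0,"ty":0,"tz":0.36,"spin":0,"fingers":0}
    - {"tx":0,"ty":0,"tz":0.36,"spin":0,"fingers":0}
    - {"tx":0,"ty":0,"tz":0.36,"spin":0,"fingers":0}
    - {"tx":0,"ty":0,"tz":0.25,"spin":0,"fingers":0}
    - {"tx":0,"ty":0,"tz":0.19,"spin":0,"fingers":0}
    - {"tx":0,"ty":0,"tz":0.14,"spin":0,"fingers":0}
    - {"tx":0,"ty":0,"tz":0,"spin":0,"fingers":0}

```text
t: 1.97
ee_pos: [601.0, 225.1, 50.7]
orientation: [-1.653, -2.667, 0.007]
contact_force: [-0.7, 0.6, -0.7]
opening: 85.1
```

```bash
python3 snap.py 2 wrist side
```

```text
2.0167 [602.1 225.4  52.8] [-1.6532 -2.6686  0.0039] [-0.3  0.2  0.2] 85.7233885999099
```

View pics/wrist2.png

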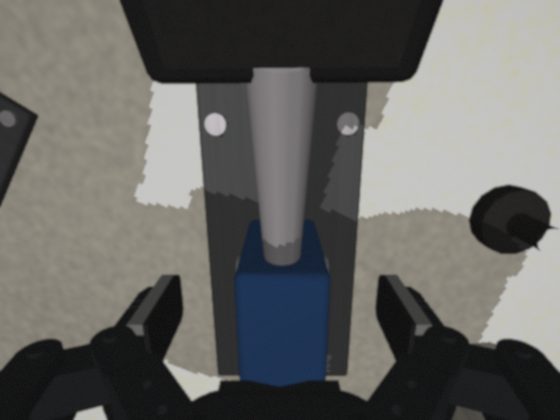

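View pics/side2.png

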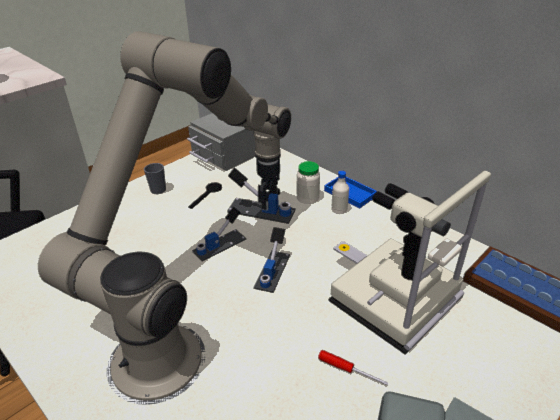

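send_rows:
  squeeze: 100
  steps:
    - {"tx":0,"ty":0,"tz":0,"spin":0,"fingers":1}
    - {"tx":0,"ty":0,"tz":0,"spin":0,"fingers":1}
    - {"tx":0,"ty":0,"tz":0,"spin":0,"fingers":1}
    - {"tx":0,"ty":0,"tz":0,"spin":0,"fingers":1}
    - {"tx":0,"ty":0,"tz":0,"spin":0,"fingers":1}
    - {"tx":0,"ty":0,"tz":0,"spin":0,"fingers":1}
    - {"tx":0,"ty":0,"tz":0,"spin":0,"fingers":1}
    - {"tx":0,"ty":0,"tz":0,"spin":0,"fingers":1}
    - {"tx":0,"ty":0,"tz":0,"spin":0,"fingers":1}
    - {"tx":0,"ty":0,"tz":0,"spin":0,"fingers":1}

```text
t: 2.9
ee_pos: [603.1, 225.7, 55.5]
orientation: [1.652, 2.672, 0.001]
contact_force: [-1.9, -1.6, 5.8]
opening: 32.8
```

```bash
python3 snap.py 3 wrist
```

```text
2.9 [603.1 225.7  55.5] [1.6515e+00 2.6715e+00 7.0000e-04] [-1.9 -1.6  5.8] 32.779842420487945
```

View pics/wrist3.png

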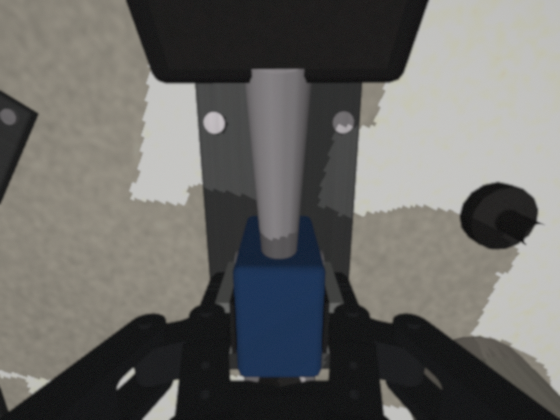

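send_rows:
  steps:
    - {"tx":0,"ty":0,"tz":-0.05,"spin":0,"fingers":1}
    - {"tx":0,"ty":0,"tz":-0.07,"spin":0,"fingers":1}
    - {"tx":0,"ty":0,"tz":-0.08,"spin":0,"fingers":1}
    - {"tx":0,"ty":0,"tz":0,"spin":0.04,"fingers":1}
    - {"tx":0,"ty":0,"tz":0,"spin":0.05,"fingers":1}
    - {"tx":0,"ty":0,"tz":0,"spin":0.05,"fingers":1}
    - {"tx":0,"ty":0,"tz":0,"spin":0.05,"fingers":1}
    - {"tx":0,"ty":0,"tz":0,"spin":0.05,"fingers":1}
    - {"tx":0,"ty":0,"tz":0,"spin":0.05,"fingers":1}
    - {"tx":-0.1,"ty":-0.03,"tz":0,"spin":0,"fingers":1}
    - {"tx":-0.2,"ty":-0.04,"tz":0,"spin":0,"fingers":1}
    - {"tx":-0.3,"ty":-0.04,"tz":0,"spin":0,"fingers":1}
    - {"tx":-0.3,"ty":-0.04,"tz":0,"spin":0,"fingers":1}
    - {"tx":-0.3,"ty":-0.04,"tz":0,"spin":0,"fingers":1}
    - {"tx":-0.3,"ty":-0.04,"tz":0,"spin":0,"fingers":1}
    - {"tx":-0.3,"ty":-0.04,"tz":0,"spin":0,"fingers":1}
    - {"tx":-0.17,"ty":-0.04,"tz":0,"spin":0,"fingers":1}
    - {"tx":-0.08,"ty":0,"tz":0,"spin":0,"fingers":1}
    - {"tx":0,"ty":0,"tz":0,"spin":0,"fingers":1}
    - {"tx":0,"ty":0,"tz":0,"spin":0,"fingers":1}

```text
t: 4.62
ee_pos: [573.7, 20.5, 74.6]
orientation: [2.213, 2.23, 0.001]
contact_force: [-0.1, 0.3, -7.2]
opening: 32.6
```

```bash
python3 snap.py 4 wrist side scene
python3 - <<'E'
import cv2
a=cv2.imread("pics/scene4.png");b=cv2.imread("pics/side4.png")
cv2.imwrite("pics/c8.png",cv2.resize(a[165:265,180:310],None,fx=6,fy=6,interpolation=cv2.INTER_CUBIC))
cv2.imwrite("pics/c9.png",cv2.resize(b[180:280,250:380],None,fx=6,fy=6,interpolation=cv2.INTER_CUBIC))
E
```

```text
4.7167 [573.7  21.5  74.4] [-2.2111e+00 -2.2316e+00 -6.0000e-04] [-0.   0.5 -7.3] 32.90966083550316
```

View pics/wrist4.png

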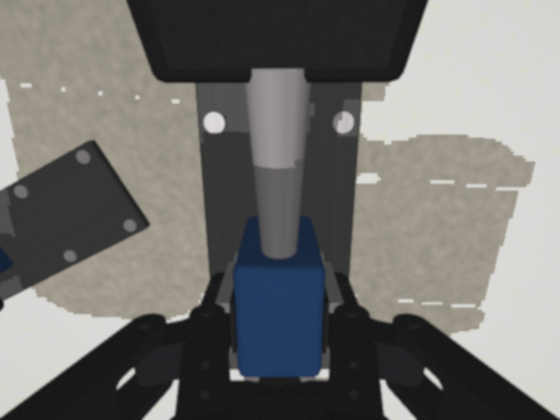

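View pics/c8.png

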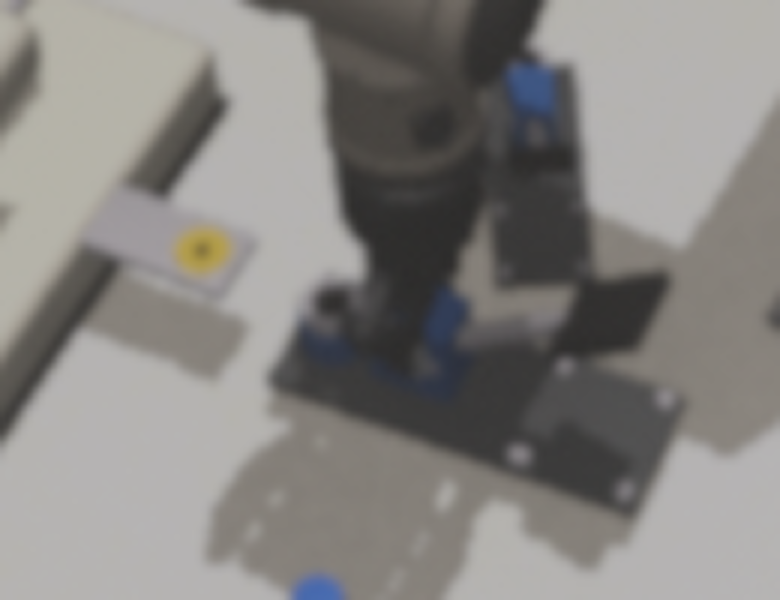

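View pics/c9.png

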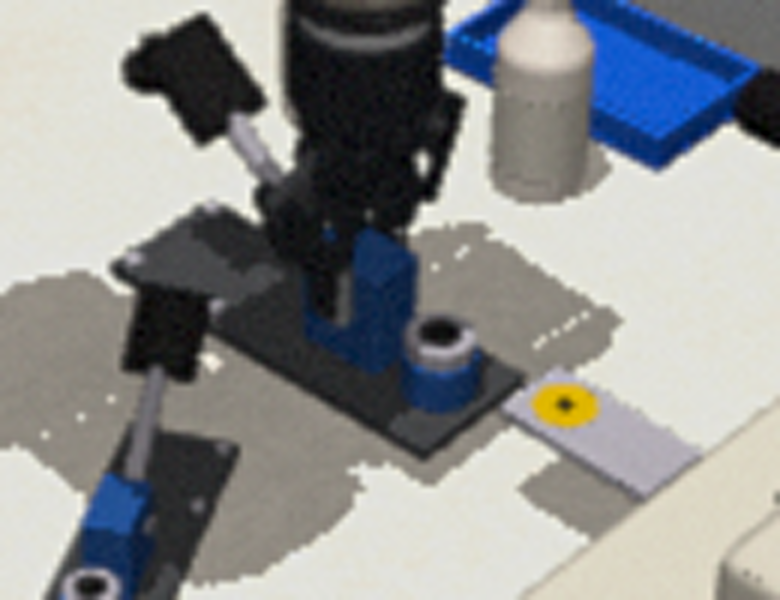

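Run:
```python
from h import *
np.set_printoptions(precision=1,suppress=True)
D=cam(load("side4"));S=cam(load("scene4"))
c4=lambda u,v:((u+.5)/6-.5+250,(v+.5)/6-.5+180)
c3=lambda u,v:((u+.5)/6-.5+180,(v+.5)/6-.5+165)
print("D saddle",onz(D,c4(440,335),64.9),"mark",onz(D,c4(565,404),66))
print("D base",[onz(D,c4(*p),29) for p in ((523,378),(425,457),(212,320))])
print("S saddle",onz(S,c3(333,298),64.9),"mark",onz(S,c3(203,250),66))
print("S base",[onz(S,c3(*p),29) for p in ((272,378),(630,515),(685,402))])
print("lug tip",[onz(D,c4(*p),66) for p in ((563,368),(503,408))],[onz(S,c3(*p),66) for p in ((258,240),(218,297))])
```

```text
D saddle [571.1 -35.1  64.9] mark [ 571.9 -113.1   66. ]
D base [array([608.1, -60.4,  29. ]), array([529. , -63.4,  29. ]), array([533.1,  85.7,  29. ])]
S saddle [573.  -30.4  64.9] mark [ 573.2 -110.3   66. ]
S base [array([613.3, -50.9,  29. ]), array([615.2, 163.4,  29. ]), array([537.7, 164.2,  29. ])]
lug tip [array([592.2, -95.7,  66. ]), array([549.1, -93.5,  66. ])] [array([555.1, -85.4,  66. ]), array([597.9, -88. ,  66. ])]
```

send_rows:
  steps:
    - {"tx":0,"ty":0.005,"tz":0.07,"spin":0.003,"fingers":1}
    - {"tx":0,"ty":0,"tz":0.07,"spin":0,"fingers":1}
    - {"tx":-0.08,"ty":0,"tz":0,"spin":0,"fingers":1}
    - {"tx":-0.12,"ty":0,"tz":0,"spin":0,"fingers":1}
    - {"tx":-0.12,"ty":0,"tz":0,"spin":0,"fingers":1}
    - {"tx":-0.12,"ty":0,"tz":0,"spin":0,"fingers":1}
    - {"tx":-0.12,"ty":0,"tz":0,"spin":0,"fingers":1}
    - {"tx":-0.08,"ty":0,"tz":0,"spin":0,"fingers":1}
    - {"tx":-0.06,"ty":0,"tz":0,"spin":0,"fingers":1}
    - {"tx":-0.04,"ty":0,"tz":0,"spin":0,"fingers":1}
    - {"tx":0,"ty":0,"tz":0,"spin":0,"fingers":1}
    - {"tx":0,"ty":0,"tz":0,"spin":0,"fingers":1}

```text
t: 5.77
ee_pos: [574.3, -53.4, 60.3]
orientation: [-2.218, -2.224, -0.0]
contact_force: [0.4, -0.1, -7.1]
opening: 32.6
```

```bash
python3 snap.py 5 wrist side scene
python3 - <<'E'
import cv2
a=cv2.imread("pics/scene5.png");b=cv2.imread("pics/side5.png")
cv2.imwrite("pics/c10.png",cv2.resize(a[165:245,170:270],None,fx=7,fy=7,interpolation=cv2.INTER_CUBIC))
cv2.imwrite("pics/c11.png",cv2.resize(b[200:280,290:390],None,fx=7,fy=7,interpolation=cv2.INTER_CUBIC))
E
```

```text
5.8667 [574.3 -53.   60.3] [-2.2173e+00 -2.2252e+00 -1.0000e-04] [ 0.5  0.2 -7.4] 32.80042605471137
```

View pics/c10.png

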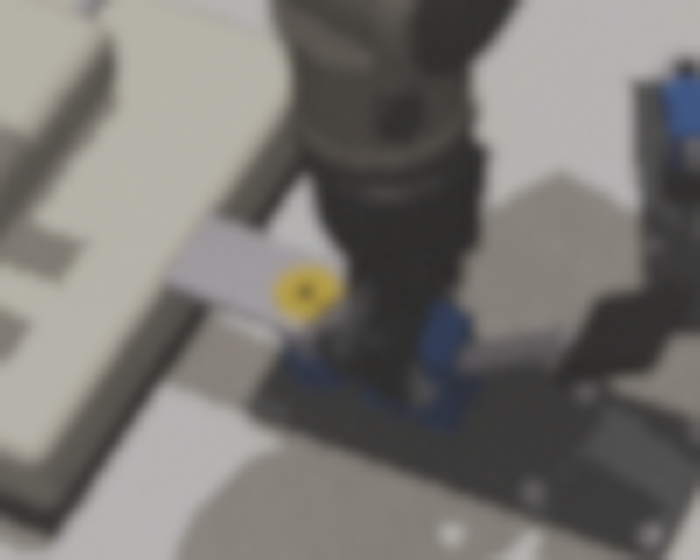

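View pics/c11.png

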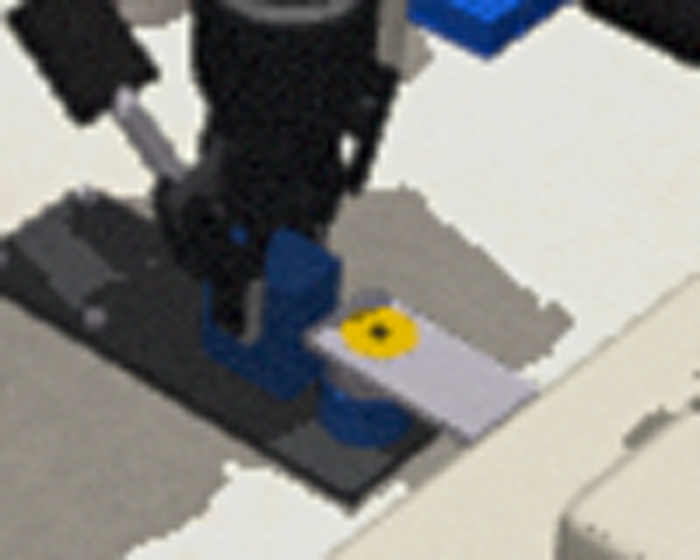

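```bash
cat > ov.py <<'E'
from h import *
import sys
def boxpts(x0,x1,y0,y1,z0,z1):
    P=[[(x0,y0,z),(x1,y0,z),(x1,y1,z),(x0,y1,z)] for z in (z0,z1)]
    return P+[[P[0][i],P[1][i]] for i in range(4)]
def draw(tag,cam_n,sad,yaw,z0,roi,sc,out,mark=(572.3,-111.6),lyaw=-90):
    c=load(cam_n+tag);K=cam(c,c.get("pos"),c.get("rv"))
    u0,u1,v0,v1=roi
    im=cv2.resize(c["color"][v0:v1,u0:u1,::-1],None,fx=sc,fy=sc,interpolation=cv2.INTER_CUBIC)
    def pl(pts,o,ya,col,closed=True):
        a=np.radians(ya);R=np.array([[np.cos(a),-np.sin(a)],[np.sin(a),np.cos(a)]])
        q=[]
        for p in pts:
            X=np.r_[R@np.array(p[:2])+o,p[2]]
            q.append((proj(K,X)-(u0,v0)+.5)*sc-.5)
        cv2.polylines(im,[np.round(np.array(q)*8).astype(np.int32)],closed,col,1,cv2.LINE_AA,3)
    th=np.linspace(0,2*np.pi,40)
    for p in boxpts(-195,25,-40,40,z0,z0+10): pl(p,sad,yaw,(0,255,255))
    for p in boxpts(-75,-25,-17,17,z0+10,z0+72): pl(p,sad,yaw,(0,255,0))
    pl([(18*np.cos(t),18*np.sin(t),z0+46) for t in th],sad,yaw,(255,0,255))
    for p in boxpts(-23,65,-22,22,58,66): pl(p,mark,lyaw,(0,0,255))
    pl([(16*np.cos(t),16*np.sin(t),66) for t in th],mark,lyaw,(0,0,255))
    cv2.imwrite(out,im)
E
python3 - <<'E'
from ov import *
draw("5","side",(574.3,-53-50.9),-90,5,(290,390,200,280),7,"pics/o1.png")
draw("5","scene",(574.3,-53-50.9),-90,5,(170,270,165,245),7,"pics/o2.png")
E
```

```text
(no output)
```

View pics/o1.png

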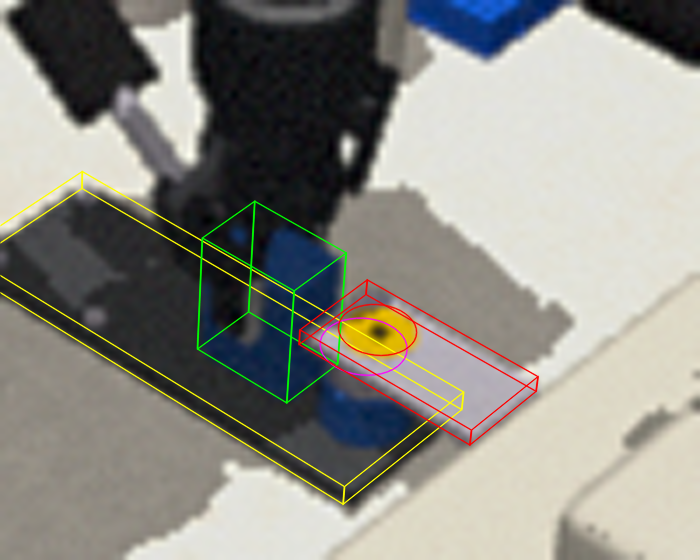

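View pics/o2.png

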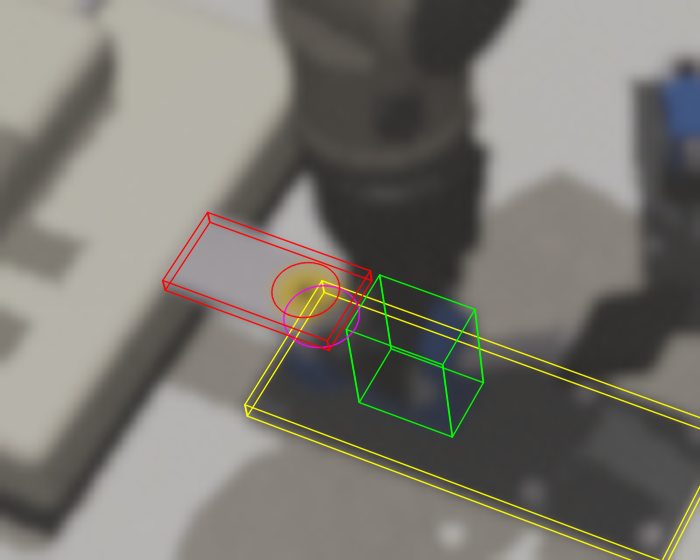

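Run:
```python
from h import *
np.set_printoptions(precision=1,suppress=True)
from scipy.optimize import least_squares
D=cam(load("side4"));S=cam(load("scene4"))
c4=lambda u,v:((u+.5)/6-.5+250,(v+.5)/6-.5+180)
c3=lambda u,v:((u+.5)/6-.5+180,(v+.5)/6-.5+165)
for n,a,b in (("saddle",c3(333,298),c4(440,335)),("mark",c3(203,250),c4(565,404))):
    r=least_squares(lambda X:np.r_[proj(S,X)-a,proj(D,X)-b],[570,-50,60]);print(n,r.x,r.fun)
# initial saddle
D=cam(load("side0"));S=cam(load("scene0"))
a=((229.5)/6-.5+250,198.5/6-.5+220);b=(520.5/8-.5+220,358.5/8-.5+160)
r=least_squares(lambda X:np.r_[proj(S,X)-a,proj(D,X)-b],[570,-50,60]);print(r.x,r.fun)
for n,g,roi in(("scene",None,(225,245,205,225)),):pass
a=cv2.imread("pics/scene4.png")
cv2.imwrite("pics/c12.png",cv2.resize(a[190:240,200:270],None,fx=10,fy=10,interpolation=cv2.INTER_CUBIC))
```

```text
saddle [572.6 -32.4  62.7] [-0.4  0.1 -0.4 -0. ]
mark [ 572.9 -111.6   64.5] [-0.3  0.  -0.2 -0. ]
[626.5 178.2  43.9] [-0.1  0.  -0.1 -0. ]
```

View pics/c12.png

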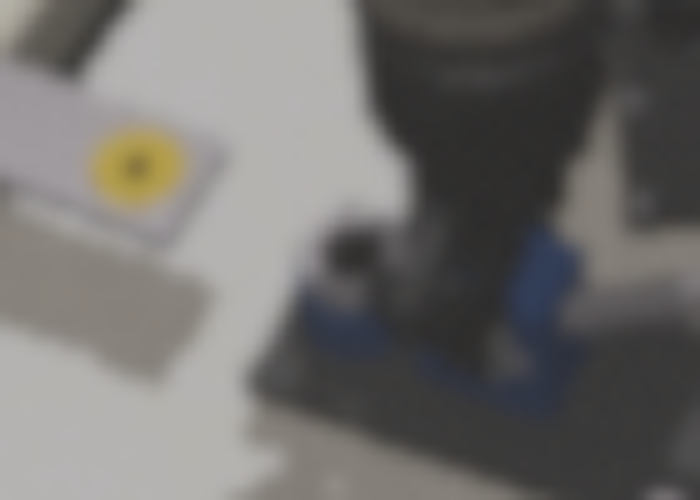

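send_rows:
  steps:
    - {"tx":0,"ty":0,"tz":0.02,"spin":0,"fingers":1}
    - {"tx":0,"ty":0,"tz":0.02,"spin":0,"fingers":1}
    - {"tx":0,"ty":0,"tz":0.01,"spin":0,"fingers":1}
    - {"tx":0,"ty":0,"tz":0.0,"spin":0,"fingers":1}

```text
t: 6.25
ee_pos: [574.3, -53.1, 55.5]
orientation: [-2.218, -2.225, -0.0]
contact_force: [-1.4, 1.2, -3.4]
opening: 32.8
```

send_rows:
  steps:
    - {"tx":0,"ty":0,"tz":0,"spin":0,"fingers":0.5}
    - {"tx":0,"ty":0,"tz":0,"spin":0,"fingers":0.25}
    - {"tx":0,"ty":0,"tz":0,"spin":0,"fingers":0}
    - {"tx":0,"ty":0,"tz":0,"spin":0,"fingers":0}
    - {"tx":0,"ty":0,"tz":0,"spin":0,"fingers":0}
    - {"tx":0,"ty":0,"tz":-0.15,"spin":0,"fingers":0}
    - {"tx":0,"ty":0,"tz":-0.35,"spin":0,"fingers":0}
    - {"tx":0,"ty":0,"tz":-0.35,"spin":0,"fingers":0}
    - {"tx":0,"ty":0,"tz":-0.35,"spin":0,"fingers":0}
    - {"tx":0,"ty":0,"tz":-0.2,"spin":0,"fingers":0}
    - {"tx":0,"ty":0,"tz":0,"spin":0,"fingers":0}
    - {"tx":0,"ty":0,"tz":0,"spin":0,"fingers":0}

```text
t: 7.25
ee_pos: [574.9, -53.6, 196.6]
orientation: [2.216, 2.223, 0.003]
contact_force: [-0.7, 0.3, -0.0]
opening: 85.2
```

```bash
python3 snap.py 6 side scene wrist
python3 - <<'E'
import cv2
a=cv2.imread("pics/wrist6.png")
cv2.imwrite("pics/c13.png",cv2.resize(a[150:310,200:360],None,fx=5,fy=5,interpolation=cv2.INTER_CUBIC)[:600])
E
```

```text
7.35 [573.7 -53.3 194.2] [-2.2168e+00 -2.2237e+00  1.6000e-03] [-0.4 -0.2 -0.6] 85.42320504187829
```

View pics/wrist6.png

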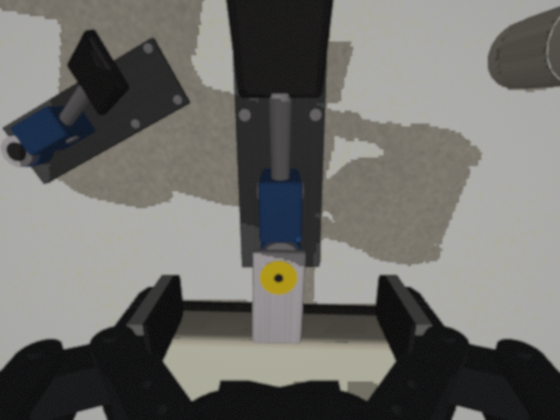

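View pics/c13.png

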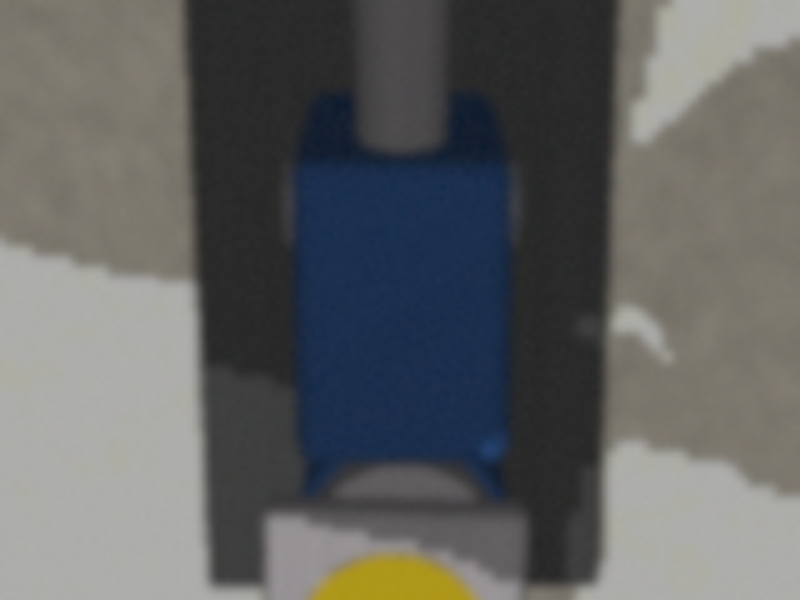

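Run:
```python
from h import *
np.set_printoptions(precision=1,suppress=True)
c=load("wrist6");W=cam(c,c["pos"],c["rv"])
q=lambda u,v:((u+.5)/5-.5+200,(v+.5)/5-.5+150)
P=lambda n,z,*pp:print(n,*[onz(W,q(*p),z)[:2] for p in pp])
P("block top",72,(295,163),(512,163),(508,457),(303,457))
P("lug tip",66,(265,510),(528,508))
print("mark",onz(W,(278.3,278),66))
print("lug rear",onz(W,(252.5,340),66),onz(W,(301,342),66))
P("base front",10,(210,583),(597,583)); P("base back",10,(187,0),(622,0))
print("lampfront",onz(W,(180,301),12),onz(W,(380,306),12))
```

```text
block top [557.8 -28.5] [590.2 -28.3] [590.8 -75.7] [558.4 -75.9]
lug tip [551.6 -87.8] [594.7 -87.2]
mark [ 572.7 -111.9   66. ]
lug rear [ 549.8 -174.3   66. ] [ 593.3 -176.2   66. ]
base front [ 535.2 -129.3] [ 613.9 -128.9]
base back [534.6 -12. ] [613.7 -11.7]
lampfront [ 469.8 -168.9   12. ] [ 679.5 -173.8   12. ]
```

send_rows:
  steps:
    - {"tx":0,"ty":0,"tz":0.3,"spin":0,"fingers":0}
    - {"tx":0,"ty":0,"tz":0.36,"spin":0,"fingers":0}
    - {"tx":0,"ty":0,"tz":0.36,"spin":0,"fingers":0}
    - {"tx":0,"ty":0,"tz":0.24,"spin":0,"fingers":0}
    - {"tx":0,"ty":0,"tz":0.14,"spin":0,"fingers":0}
    - {"tx":0,"ty":0,"tz":0,"spin":0,"fingers":0}
    - {"tx":0,"ty":0,"tz":0,"spin":0,"fingers":1}
    - {"tx":0,"ty":0,"tz":0,"spin":0,"fingers":1}
    - {"tx":0,"ty":0,"tz":0,"spin":0,"fingers":1}
    - {"tx":0,"ty":0,"tz":0,"spin":0,"fingers":1}
    - {"tx":0,"ty":0,"tz":0,"spin":0,"fingers":1}
    - {"tx":0,"ty":0,"tz":0,"spin":0,"fingers":1}
    - {"tx":0,"ty":0,"tz":0,"spin":0,"fingers":1}
    - {"tx":0,"ty":0,"tz":0,"spin":0,"fingers":1}

```text
t: 8.57
ee_pos: [574.8, -53.6, 56.8]
orientation: [2.217, 2.224, 0.002]
contact_force: [-2.3, -0.2, 6.4]
opening: 32.5
```

send_rows:
  steps:
    - {"tx":0,"ty":0,"tz":-0.02,"spin":0,"fingers":1}
    - {"tx":0,"ty":0,"tz":-0.02,"spin":0,"fingers":1}
    - {"tx":-0.02,"ty":0,"tz":0,"spin":0.007,"fingers":1}
    - {"tx":-0.02,"ty":-0.004,"tz":0,"spin":0.006,"fingers":1}
    - {"tx":-0.02,"ty":0,"tz":0,"spin":0,"fingers":1}
    - {"tx":-0.02,"ty":0,"tz":0,"spin":0,"fingers":1}
    - {"tx":0,"ty":0,"tz":0,"spin":0,"fingers":1}
    - {"tx":0,"ty":0,"tz":0.02,"spin":0,"fingers":1}
    - {"tx":0,"ty":0,"tz":0.02,"spin":0,"fingers":1}
    - {"tx":0,"ty":0,"tz":0,"spin":0,"fingers":1}

```text
t: 9.4
ee_pos: [574.0, -61.7, 56.8]
orientation: [2.24, 2.201, 0.0]
contact_force: [-5.4, -1.4, 5.4]
opening: 33.0
```

```bash
python3 snap.py 7 side wrist
python3 - <<'E'
import cv2
b=cv2.imread("pics/side7.png")
cv2.imwrite("pics/c14.png",cv2.resize(b[200:280,290:390],None,fx=7,fy=7,interpolation=cv2.INTER_CUBIC))
E
```

```text
9.45 [574.  -61.7  56.8] [2.2398e+00 2.2014e+00 4.0000e-04] [-5.2  0.   4.9] 32.54236732090123
```

View pics/c14.png

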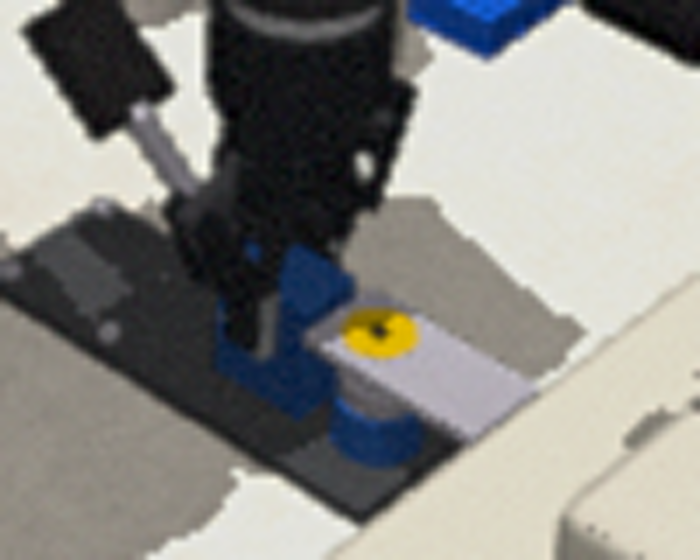

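send_rows:
  steps:
    - {"tx":0,"ty":0,"tz":0,"spin":0,"fingers":0.5}
    - {"tx":0,"ty":0,"tz":0,"spin":0,"fingers":0.25}
    - {"tx":0,"ty":0,"tz":0,"spin":0,"fingers":0}
    - {"tx":0,"ty":0,"tz":0,"spin":0,"fingers":0}
    - {"tx":0,"ty":0,"tz":0,"spin":0,"fingers":0}
    - {"tx":0,"ty":0,"tz":-0.15,"spin":0,"fingers":0}
    - {"tx":0,"ty":0,"tz":-0.35,"spin":0,"fingers":0}
    - {"tx":0,"ty":0,"tz":-0.35,"spin":0,"fingers":0}
    - {"tx":0,"ty":0,"tz":-0.35,"spin":0,"fingers":0}
    - {"tx":0,"ty":0,"tz":-0.2,"spin":0,"fingers":0}
    - {"tx":0,"ty":0,"tz":0,"spin":0,"fingers":0}
    - {"tx":0,"ty":0,"tz":0,"spin":0,"fingers":0}
    - {"tx":0,"ty":0,"tz":0,"spin":0,"fingers":0}

```text
t: 10.58
ee_pos: [573.3, -61.3, 194.3]
orientation: [-2.24, -2.201, 0.001]
contact_force: [-0.8, 0.6, -1.5]
opening: 85.0
```

```bash
python3 snap.py 8 side scene wrist
python3 - <<'E'
import cv2
a=cv2.imread("pics/wrist8.png")
cv2.imwrite("pics/c15.png",cv2.resize(a[150:310,200:360],None,fx=5,fy=5,interpolation=cv2.INTER_CUBIC)[:800])
b=cv2.imread("pics/side8.png")
cv2.imwrite("pics/c16.png",cv2.resize(b[200:280,290:390],None,fx=7,fy=7,interpolation=cv2.INTER_CUBIC))
E
```

```text
10.6833 [573.1 -61.3 193.6] [-2.2387 -2.2004  0.0025] [0.6 0.7 0.1] 85.13416082798271
```

View pics/c15.png

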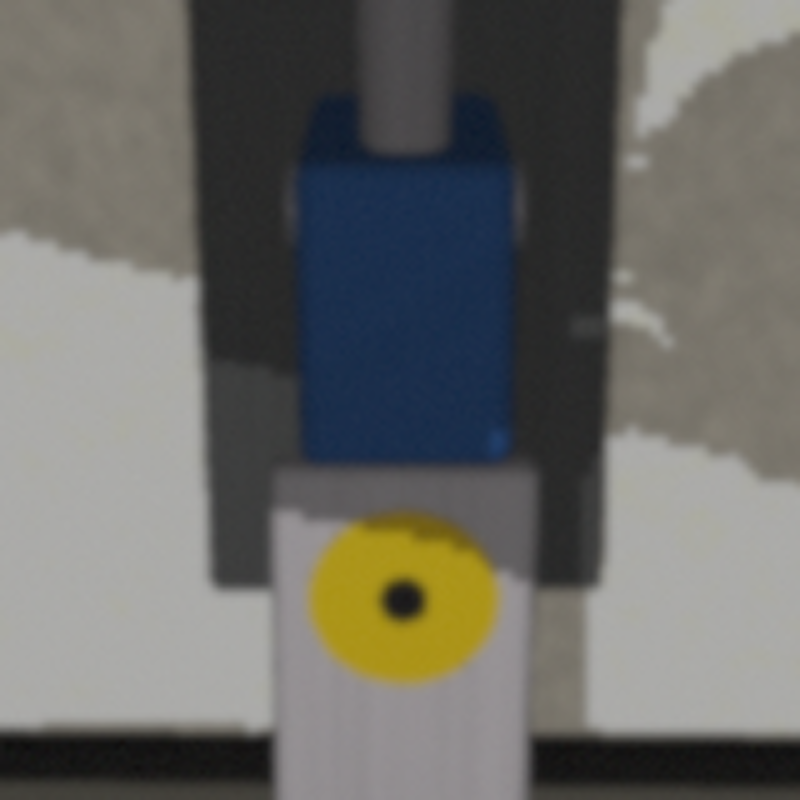

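View pics/c16.png

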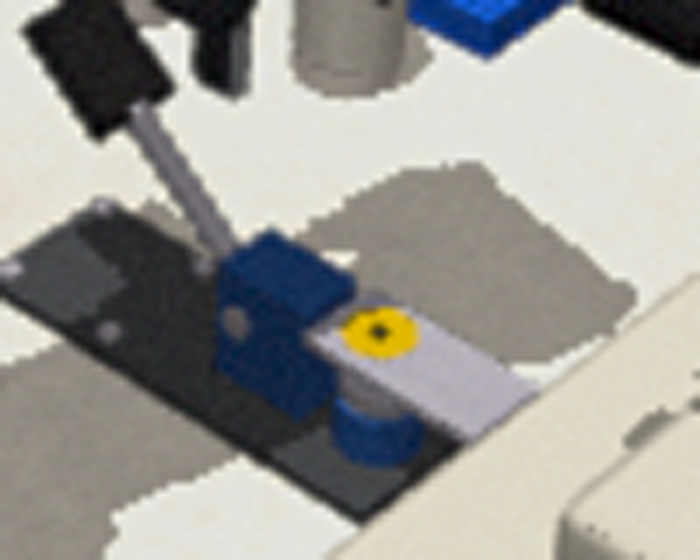

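Run:
```python
from h import *
np.set_printoptions(precision=1,suppress=True)
c=load("wrist8");W=cam(c,c["pos"],c["rv"])
R=Ro.from_rotvec(c["rv"]).as_matrix();a=np.array([0,-1.,0])
q=lambda u,v:((u+.5)/5-.5+200,(v+.5)/5-.5+150)
P=lambda n,z,*pp:print(n,*[(R.T@(onz(W,q(*p),z)-c["pos"]))[:2] for p in pp])
P("block top",72,(298,163),(514,163),(513,462),(302,462))
P("lug tip",66,(272,468),(540,468))
P("mark",66,(403,600)); P("lug rear",66,(276,790),(528,790))
P("base front",10,(212,586),(598,586)); P("base back",10,(192,0),(620,0))
P("lampfront",12,(0,738),(800,741))
print("camera y tool",c["tool_from_camera"][:3,3])
from ov import draw
draw("8","wrist",(572.4,-111.3),-91,0,(200,360,150,310),5,"pics/o3.png",mark=(572.2,-112),lyaw=-91)
```

```text
block top [ 25.  -15.1] [25.  17.1] [-23.1  18. ] [-23.2 -15.3]
lug tip [-26.8 -20.6] [-26.7  22.9]
mark [-50.5   0.7]
lug rear [-87.  -21.2] [-86.9  22.4]
base front [-76.4 -37.9] [-76.2  40.4]
base back [ 41.4 -37.6] [41.5 40.1]
lampfront [-110.5  -82.9] [-110.7   83.5]
camera y tool [  79.3   -0.2 -123.2]
```

View pics/o3.png

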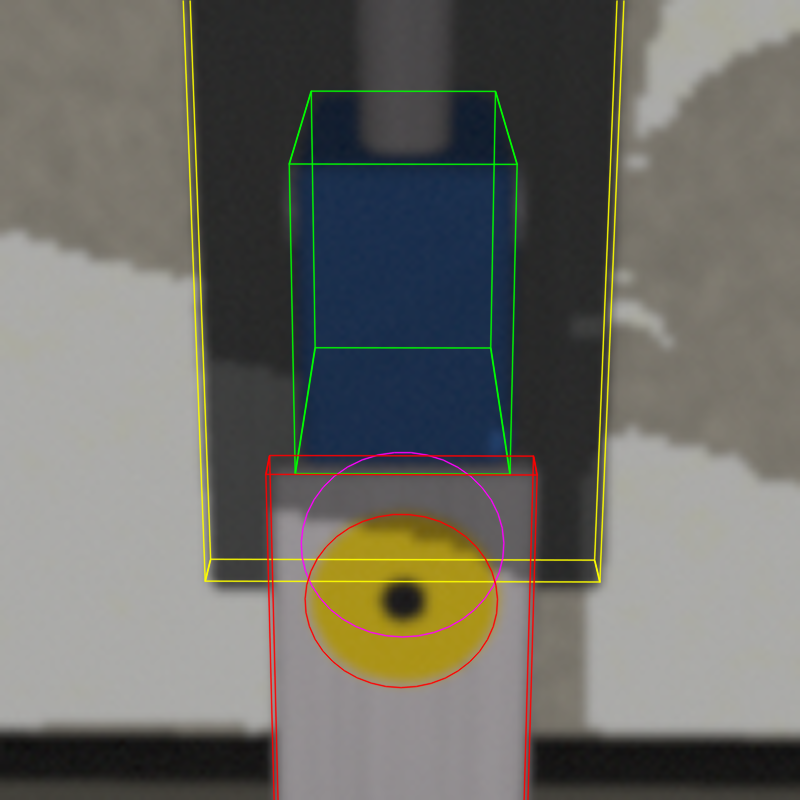

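send_rows:
  steps:
    - {"tx":0.2,"ty":0.01,"tz":0,"spin":0,"fingers":1}
    - {"tx":0.3,"ty":0,"tz":0,"spin":0,"fingers":1}
    - {"tx":0.3,"ty":0,"tz":0,"spin":0,"fingers":1}
    - {"tx":0.22,"ty":0,"tz":0,"spin":0,"fingers":1}
    - {"tx":0,"ty":0,"tz":0,"spin":0,"fingers":1}
    - {"tx":0,"ty":0,"tz":0.1,"spin":0,"fingers":1}
    - {"tx":0,"ty":0,"tz":0.1,"spin":0,"fingers":1}
    - {"tx":0,"ty":0,"tz":0.1,"spin":0,"fingers":1}
    - {"tx":0,"ty":0,"tz":0.06,"spin":0,"fingers":1}
    - {"tx":0,"ty":0,"tz":0,"spin":0,"fingers":1}
    - {"tx":0,"ty":0,"tz":0,"spin":0,"fingers":1}

```text
t: 11.65
ee_pos: [576.4, 39.8, 158.6]
orientation: [-2.241, -2.2, 0.001]
contact_force: [1.2, 0.7, 0.2]
opening: 0.0
```

```bash
python3 snap.py 9 side scene wrist
python3 - <<'E'
import cv2
b=cv2.imread("pics/side9.png")
cv2.imwrite("pics/c17.png",cv2.resize(b[150:290,250:400],None,fx=5,fy=5,interpolation=cv2.INTER_CUBIC)[:600])
E
```

```text
11.75 [576.9  40.1 159.6] [2.2409e+00 2.2011e+00 7.0000e-04] [-0.2 -0.1  0. ] -0.3838773416365029
```

View pics/wrist9.png

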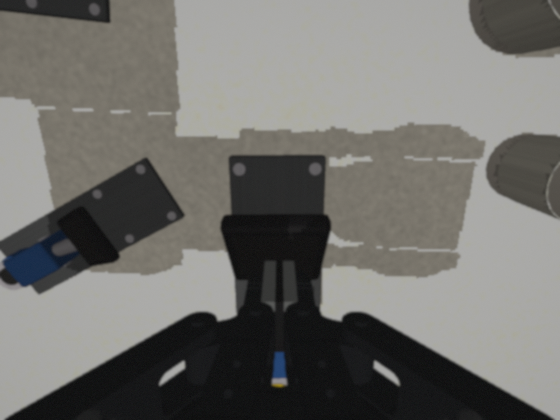

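View pics/c17.png

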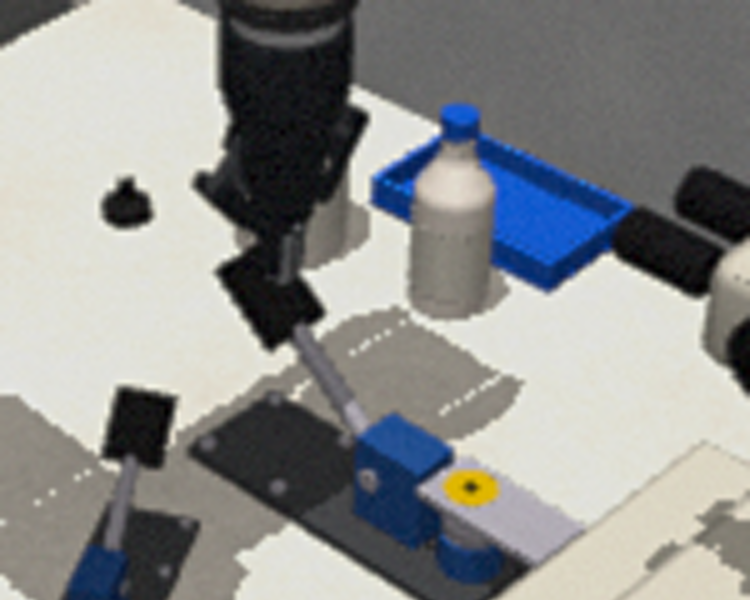

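send_rows:
  steps:
    - {"tx":0,"ty":0,"tz":0.06,"spin":0,"fingers":1}
    - {"tx":0,"ty":0,"tz":0.04,"spin":0,"fingers":1}
    - {"tx":0.043,"ty":0,"tz":0.062,"spin":0,"fingers":1}
    - {"tx":0.043,"ty":0,"tz":0.062,"spin":0,"fingers":1}
    - {"tx":0.043,"ty":0,"tz":0.062,"spin":0,"fingers":1}
    - {"tx":0,"ty":0,"tz":0,"spin":0,"fingers":1}

```text
t: 12.3
ee_pos: [576.5, 54.2, 129.3]
orientation: [-2.239, -2.203, 0.001]
contact_force: [1.2, -2.1, 1.2]
opening: 0.1
```

```bash
python3 snap.py 10 side wrist
python3 - <<'E'
import cv2
b=cv2.imread("pics/side10.png")
cv2.imwrite("pics/c18.png",cv2.resize(b[150:290,250:400],None,fx=5,fy=5,interpolation=cv2.INTER_CUBIC)[:600])
E
```

```text
12.35 [576.7  53.9 129.9] [-2.2392e+00 -2.2029e+00  1.3000e-03] [-0.5 -1.2  1.9] 0.05975201412027423
```

View pics/c18.png

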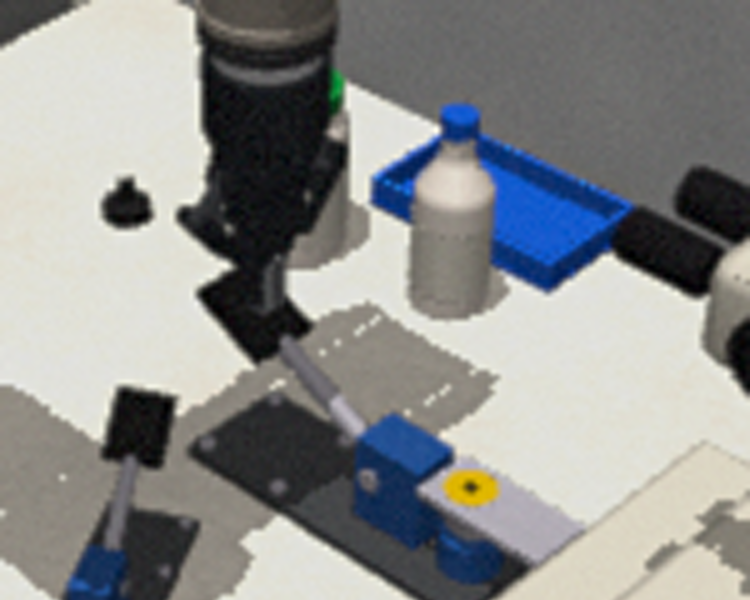

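View pics/wrist10.png

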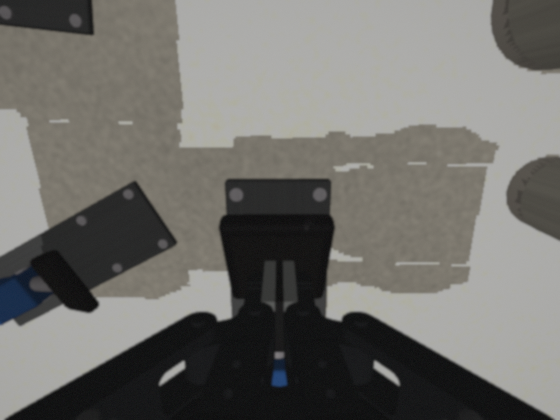

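send_rows:
  steps:
    - {"tx":0.029,"ty":0,"tz":0.057,"spin":0,"fingers":1}
    - {"tx":0.029,"ty":0,"tz":0.057,"spin":0,"fingers":1}
    - {"tx":0.028,"ty":0,"tz":0.058,"spin":0,"fingers":1}
    - {"tx":0.02,"ty":0,"tz":0.061,"spin":0,"fingers":1}
    - {"tx":0.02,"ty":0,"tz":0.061,"spin":0,"fingers":1}
    - {"tx":0.019,"ty":0,"tz":0.061,"spin":0,"fingers":1}
    - {"tx":0,"ty":0,"tz":0,"spin":0,"fingers":1}

```text
t: 12.98
ee_pos: [577.3, 68.1, 95.0]
orientation: [2.24, 2.202, 0.001]
contact_force: [-2.3, -2.3, 9.7]
opening: -0.1
```

```bash
python3 snap.py 11 side
python3 - <<'E'
import cv2
b=cv2.imread("pics/side11.png")
cv2.imwrite("pics/c19.png",cv2.resize(b[170:290,250:400],None,fx=5,fy=5,interpolation=cv2.INTER_CUBIC)[:600])
E
```

```text
12.9833 [577.3  68.1  95. ] [2.2398e+00 2.2018e+00 5.0000e-04] [-2.3 -2.3  9.7] -0.10372478807055611
```

View pics/c19.png

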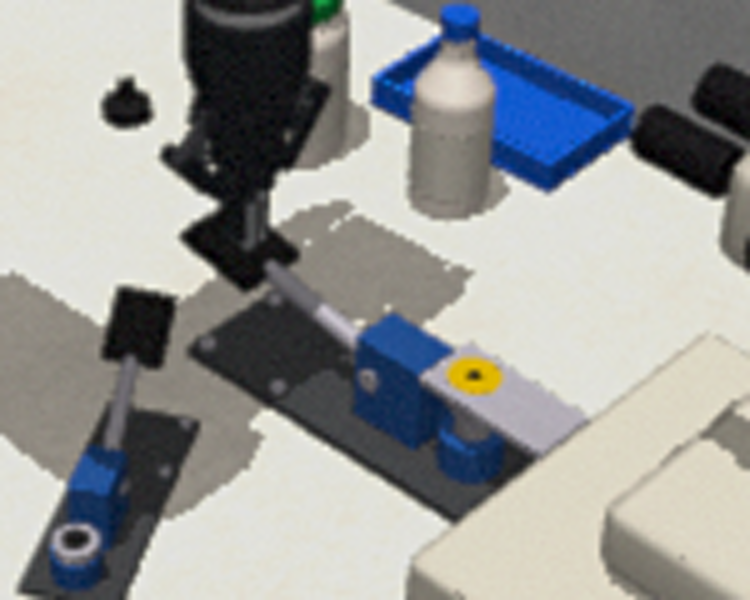

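send_rows:
  steps:
    - {"tx":0.011,"ty":0,"tz":0.063,"spin":0,"fingers":1}
    - {"tx":0.011,"ty":0,"tz":0.063,"spin":0,"fingers":1}
    - {"tx":0.01,"ty":0,"tz":0.063,"spin":0,"fingers":1}
    - {"tx":0.004,"ty":0,"tz":0.05,"spin":0,"fingers":1}
    - {"tx":0,"ty":0,"tz":0.04,"spin":0,"fingers":1}
    - {"tx":0,"ty":0,"tz":0.02,"spin":0,"fingers":1}
    - {"tx":0,"ty":0,"tz":0,"spin":0,"fingers":1}
    - {"tx":0,"ty":0,"tz":0,"spin":0,"fingers":1}

```text
t: 13.7
ee_pos: [577.3, 71.8, 66.5]
orientation: [2.24, 2.202, 0.001]
contact_force: [-4.3, -0.8, 12.2]
opening: -0.1
```

```bash
python3 snap.py 12 side scene
python3 - <<'E'
import cv2
b=cv2.imread("pics/side12.png")
cv2.imwrite("pics/c20.png",cv2.resize(b[170:290,250:400],None,fx=5,fy=5,interpolation=cv2.INTER_CUBIC)[:600])
E
```

```text
13.75 [577.3  71.8  66.5] [2.2400e+00 2.2017e+00 1.4000e-03] [-3.4 -0.3 14.6] -0.047309283774550626
```

View pics/c20.png

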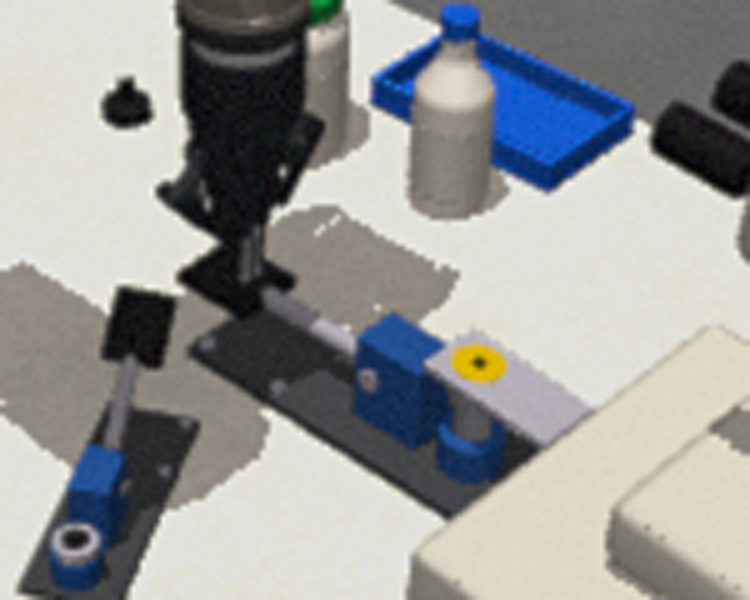

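send_rows:
  steps:
    - {"tx":0,"ty":0,"tz":0.02,"spin":0,"fingers":1}
    - {"tx":0,"ty":0,"tz":0.02,"spin":0,"fingers":1}
    - {"tx":0,"ty":0,"tz":0,"spin":0,"fingers":1}
    - {"tx":0,"ty":0,"tz":0,"spin":0,"fingers":1}

```text
t: 14.13
ee_pos: [577.5, 71.8, 65.3]
orientation: [2.239, 2.201, 0.003]
contact_force: [-10.6, -1.1, 34.4]
opening: -0.1
```

send_rows:
  steps:
    - {"tx":0,"ty":0,"tz":-0.04,"spin":0,"fingers":1}
    - {"tx":0,"ty":0,"tz":-0.06,"spin":0,"fingers":1}
    - {"tx":-0.004,"ty":0,"tz":-0.05,"spin":0,"fingers":1}
    - {"tx":-0.01,"ty":0,"tz":-0.063,"spin":0,"fingers":1}
    - {"tx":-0.011,"ty":0,"tz":-0.063,"spin":0,"fingers":1}
    - {"tx":-0.011,"ty":0,"tz":-0.063,"spin":0,"fingers":1}
    - {"tx":-0.019,"ty":0,"tz":-0.061,"spin":0,"fingers":1}
    - {"tx":-0.02,"ty":0,"tz":-0.061,"spin":0,"fingers":1}
    - {"tx":-0.02,"ty":0,"tz":-0.061,"spin":0,"fingers":1}
    - {"tx":-0.028,"ty":0,"tz":-0.058,"spin":0,"fingers":1}
    - {"tx":-0.029,"ty":0,"tz":-0.057,"spin":0,"fingers":1}
    - {"tx":-0.029,"ty":0,"tz":-0.057,"spin":0,"fingers":1}
    - {"tx":-0.043,"ty":0,"tz":-0.062,"spin":0,"fingers":1}
    - {"tx":-0.043,"ty":0,"tz":-0.062,"spin":0,"fingers":1}
    - {"tx":-0.043,"ty":0,"tz":-0.062,"spin":0,"fingers":1}
    - {"tx":0,"ty":0,"tz":-0.1,"spin":0,"fingers":1}
    - {"tx":0,"ty":0,"tz":-0.1,"spin":0,"fingers":1}
    - {"tx":0,"ty":0,"tz":-0.1,"spin":0,"fingers":1}
    - {"tx":0,"ty":0,"tz":-0.1,"spin":0,"fingers":1}
    - {"tx":0,"ty":0,"tz":0,"spin":0,"fingers":1}

```text
t: 15.8
ee_pos: [577.7, 40.7, 192.0]
orientation: [2.238, 2.2, 0.005]
contact_force: [0.2, -0.4, 0.3]
opening: 0.1
```

send_rows:
  steps:
    - {"tx":-0.3,"ty":0,"tz":0,"spin":0,"fingers":1}
    - {"tx":-0.35,"ty":0,"tz":0,"spin":0,"fingers":0}
    - {"tx":-0.35,"ty":0,"tz":0,"spin":0,"fingers":0}
    - {"tx":0,"ty":0,"tz":0,"spin":0,"fingers":0}
    - {"tx":0,"ty":0,"tz":0,"spin":0,"fingers":0}
    - {"tx":0,"ty":0,"tz":0,"spin":0,"fingers":0}
    - {"tx":0,"ty":0,"tz":0,"spin":0,"fingers":0}

```text
t: 16.38
ee_pos: [574.8, -58.3, 189.2]
orientation: [-2.239, -2.203, -0.0]
contact_force: [0.7, -0.5, 0.2]
opening: 72.1
```

```bash
python3 snap.py 13 side scene wrist
python3 - <<'E'
import cv2
b=cv2.imread("pics/side13.png")
cv2.imwrite("pics/c21.png",cv2.resize(b[150:290,250:400],None,fx=5,fy=5,interpolation=cv2.INTER_CUBIC)[:600])
a=cv2.imread("pics/wrist13.png")
cv2.imwrite("pics/c22.png",cv2.resize(a[150:300,200:360],None,fx=4,fy=4,interpolation=cv2.INTER_CUBIC))
E
```

```text
16.4833 [574.9 -58.2 189.3] [-2.2386e+00 -2.2038e+00 -2.0000e-04] [-0.2 -0.5  0.2] 84.79042561968753
```

View pics/c21.png

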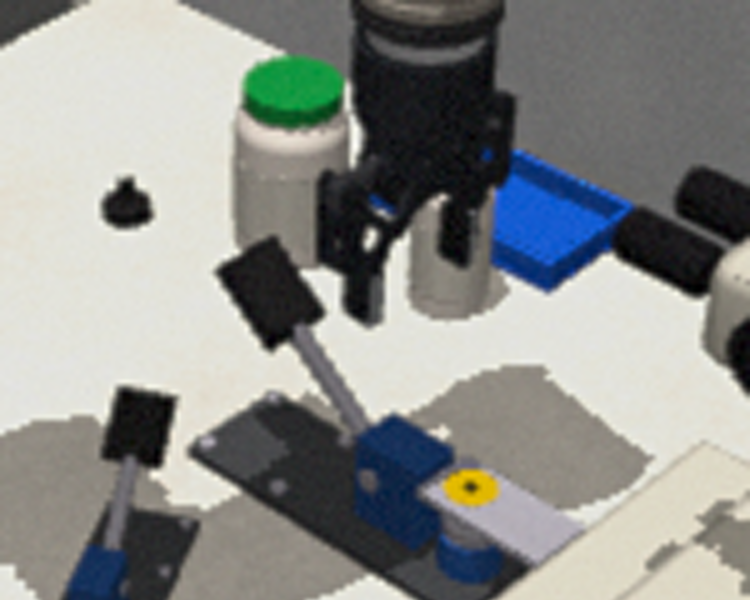

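View pics/c22.png

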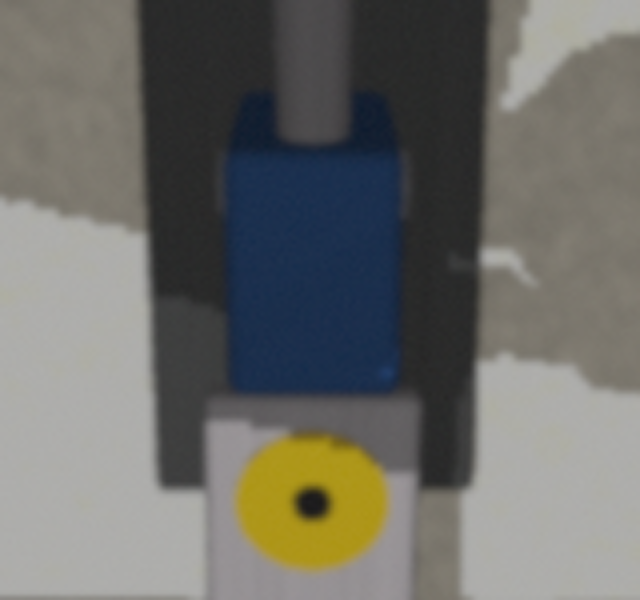

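send_rows:
  steps:
    - {"tx":0.3,"ty":0,"tz":0,"spin":0,"fingers":1}
    - {"tx":0.35,"ty":0,"tz":0,"spin":0,"fingers":1}
    - {"tx":0.34,"ty":0,"tz":0,"spin":0,"fingers":1}
    - {"tx":0,"ty":0,"tz":0,"spin":0,"fingers":1}
    - {"tx":0,"ty":0,"tz":0,"spin":0,"fingers":1}
    - {"tx":0,"ty":0,"tz":0,"spin":0,"fingers":1}
    - {"tx":0,"ty":0,"tz":0.1,"spin":0,"fingers":1}
    - {"tx":0,"ty":0,"tz":0.1,"spin":0,"fingers":1}
    - {"tx":0,"ty":0,"tz":0.1,"spin":0,"fingers":1}
    - {"tx":0,"ty":0,"tz":0.05,"spin":0,"fingers":1}
    - {"tx":0,"ty":0,"tz":0.0,"spin":0,"fingers":1}

```text
t: 17.45
ee_pos: [575.6, 39.0, 152.1]
orientation: [-2.24, -2.199, 0.004]
contact_force: [-0.3, 0.6, -0.8]
opening: -0.0
```

send_rows:
  steps:
    - {"tx":0,"ty":0,"tz":0.05,"spin":0,"fingers":1}
    - {"tx":0.043,"ty":0,"tz":0.062,"spin":0,"fingers":1}
    - {"tx":0.043,"ty":0,"tz":0.062,"spin":0,"fingers":1}
    - {"tx":0.043,"ty":0,"tz":0.062,"spin":0,"fingers":1}
    - {"tx":0.029,"ty":0,"tz":0.057,"spin":0,"fingers":1}
    - {"tx":0.029,"ty":0,"tz":0.057,"spin":0,"fingers":1}
    - {"tx":0.028,"ty":0,"tz":0.058,"spin":0,"fingers":1}
    - {"tx":0.02,"ty":0,"tz":0.061,"spin":0,"fingers":1}
    - {"tx":0.02,"ty":0,"tz":0.061,"spin":0,"fingers":1}
    - {"tx":0.019,"ty":0,"tz":0.061,"spin":0,"fingers":1}
    - {"tx":0.011,"ty":0,"tz":0.063,"spin":0,"fingers":1}
    - {"tx":0.011,"ty":0,"tz":0.063,"spin":0,"fingers":1}
    - {"tx":0.01,"ty":0,"tz":0.06,"spin":0,"fingers":1}
    - {"tx":0.004,"ty":0,"tz":0.05,"spin":0,"fingers":1}
    - {"tx":0,"ty":0,"tz":0.03,"spin":0,"fingers":1}
    - {"tx":0,"ty":0,"tz":0.02,"spin":0,"fingers":1}
    - {"tx":0,"ty":0,"tz":0,"spin":0,"fingers":1}
    - {"tx":0,"ty":0,"tz":0,"spin":0,"fingers":1}

```text
t: 18.95
ee_pos: [577.6, 70.8, 67.7]
orientation: [2.239, 2.202, 0.002]
contact_force: [-2.7, -1.6, 13.2]
opening: -0.1
```

send_rows:
  steps:
    - {"tx":0,"ty":0,"tz":0.02,"spin":0,"fingers":1}
    - {"tx":0,"ty":0,"tz":0.015,"spin":0,"fingers":1}
    - {"tx":0,"ty":0,"tz":0,"spin":0,"fingers":1}
    - {"tx":0,"ty":0,"tz":0,"spin":0,"fingers":1}
    - {"tx":0,"ty":0,"tz":0,"spin":0,"fingers":1}

```text
t: 19.37
ee_pos: [577.8, 70.8, 65.9]
orientation: [2.239, 2.201, 0.003]
contact_force: [-5.9, -1.9, 23.7]
opening: -0.5
```

```bash
python3 snap.py 14 side scene; python3 snap.py 15 wrist
python3 - <<'E'
import cv2
from h import *
b=cv2.imread("pics/side14.png")
cv2.imwrite("pics/c23.png",cv2.resize(b[170:290,250:400],None,fx=5,fy=5,interpolation=cv2.INTER_CUBIC)[:600])
E
```

```text
19.4167 [577.7  70.9  65.9] [2.2385 2.2013 0.0029] [-6.  -1.7 24.2] 0.060153715380438115
19.4667 [577.7  70.8  65.9] [2.2385 2.2012 0.003 ] [-6.2 -1.3 22.9] -0.1256664814755724
```

View pics/c23.png

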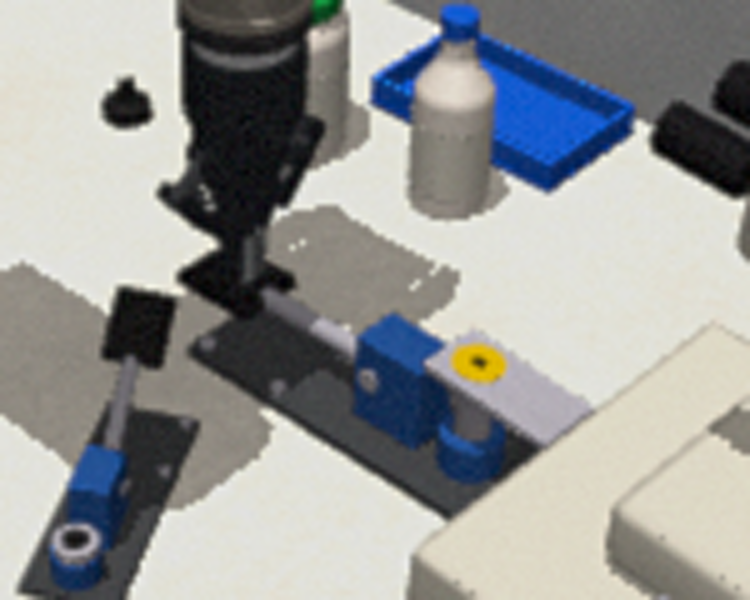

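View pics/scene14.png

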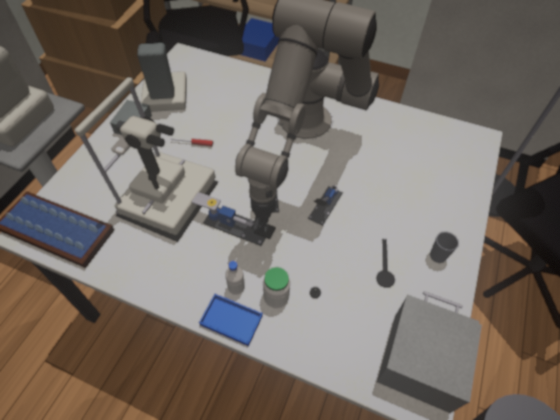

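Run:
```python
from h import *
D=cam(load("side14"))
for z in (78,82,86,90): print(z,onz(D,(479.5/5-.5+250,362.5/5-.5+170),z)[:2].round(1))
from rig import manip
print(manip.sense()["contact_force"]); print(manip.job_done())
```

```text
78 [ 580.6 -111.2]
82 [ 576.7 -113.9]
86 [ 572.8 -116.7]
90 [ 569.  -119.4]
[-6.32688513 -1.15910423 23.7280058 ]
the job is handed in; nothing more can be done
None
```

The jack is under the lift lug, and I handed the job in with the handle held fully down for the second time and the lamp raised on the jack.

- **Placing:** I gripped the largest jack by its block and slid it in low under the lug. The first placement was about 8 mm short, so I re-gripped it once and moved it forward, then let go. From above, the saddle sat within about 1 mm of the mark, with about 2–3 mm between the block and the lug tip.
- **First press:** I pushed the handle down to its stop. The force jumped from about 15 N to 34 N over the last 1.2 mm, which shows it had reached the stop.
- **Return:** I followed the handle back up and moved clear. The pictures showed the handle up, the lamp back down on its plate, and the jack not visibly moved.
- **Second press and hold:** The handle is at the stop again (tool at 65.9 mm) with about 24 N of push. The mark reads about 20 mm above rest (about 86 mm), with x and y both within about 5 mm of rest. The shift is towards the hinge, as the tilt should give.

**Checks that disagreed:** before the re-grip, the cameras differed by up to 4 mm on the saddle-to-mark distance. I settled it with the close view straight down from the wrist camera. There was also a sideways force of about 6 N on the fingers during the final hold, with no movement of the jack visible.

The other objects looked undisturbed in the last pictures. The arm's clock was about 19.5 s at hand-in.

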